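# Load a sloping drying rack and reset the bay door on its casement stay

## Task

Open the side door of the drying bay wide: lift its stay bar off the brass pin by the red knob and drop the last hole, the one nearest the knob, fully down over the pin. Then lay every filter cassette that is on the bench flat on the sloping rack, lengthwise down the slope and side by side, each with its lower end against the lip. Lastly move the stay to its airing hole, the second one counted from the pivot, fully down over the pin, leaving the cassettes in place and the other things on the bench where they stand.

Things in the scene. Friction and masses are not known exactly. Their poses are not given: they have to be found in the camera images.
- bay: the drying bay: grey base 300 x 370 x 20 mm, clear low walls with blue rims up to 109 mm at its far and left sides, no wall in front or overhead. Origin on the bench under the middle of the base; x from its open front to its far wall, y to its left
- door_hinge (a point): the door's upright hinge line, at the far right of the bay, at the height of the stay bar (55 mm above the bench); axes as the bay's. The door (clear, blue rails, top at 106 mm) runs from here towards the bay's front (its -x) when shut and opens outward, to the bay's right (-y)
- door (a joint): door angle: 0 shut (as at the start), growing as it opens outward (counter-clockwise from above), to 1.0 rad at most. A little hinge friction (0.05 N m) keeps it where it is left. With hole 1, 2, 3, 4 over the pin it stands at about 0, 0.15, 0.31, 0.46
- stay_pivot (a point): the pivot of the stay bar at the front end of the door, 225 mm from the hinge line; here the bar both swivels freely about the vertical and lifts. On the bar's mid-plane, 55 mm above the bench. The frame is the bar's: y along the bar from pivot to knob, z its upward normal
- stay (a joint): lift angle of the stay bar about its pivot: 0 level, which is fully down; grows as the knob end is raised, to 0.8 at most. Its own weight (0.12 kg) brings it down unless it rests on the pin's top
- hole1 (a point): hole 1 of the steel stay bar, 80 mm from the pivot: door shut; over the pin at the start. The bar is 28 mm wide, 5 mm thick, its holes are 14 mm square and 35 mm apart, all on the line from pivot to knob; each point is the middle of the hole
- hole2 (a point): hole 2, 115 mm from the pivot: the airing hole
- hole3 (a point): hole 3, 150 mm from the pivot
- hole4 (a point): hole 4, 185 mm from the pivot, nearest the knob: door wide for loading
- knob_mid (a point): middle of the red round knob that stands on the end of the stay bar, 235 mm from the pivot along the bar: 14 mm in diameter, 36 mm tall, upright when the bar is down; this point is 20.5 mm above the bar's mid-plane, 18 mm above its upper face. Pinch it from above; fingers may turn on it
- pin_mid (a point): the fixed upright brass pin at the bay's front, 9 mm in diameter with a round top; this point is on its axis at the mid-plane of a lowered bar, 55 mm above the bench; the pin's tip is 13 mm above this point (so about 11 mm above the upper face of a lowered bar); the block under it ends 7 mm below this point
- rack: sloping aluminium rack in the bay, 14 degrees, low end to the bay's front. Origin on the plate's upper face at the foot of the lip, mid-way along it; x up the slope (plate 100 mm long), y along the lip (plate from -153 to 153 mm), z square to the plate. Lip (inner face at x = 0) and side cheeks stand 14 mm above it. A cassette against the lip has its middle at x = 30, z = 11 mm. Room for four, 70 mm apart
- cas1_mid (a point): middle of a filter cassette (half-way up): a flat green block with a white disc on each face, 60 mm long (its x), 36 mm wide (y), 22 mm tall (z), 60 g; it may lie either end down and either face up. Three or four are present, standing on the bench to the right of the bay
- cas2_mid (a point): middle of another such cassette
- cas3_mid (a point): middle of another such cassette
- cas4_mid (a point): middle of another such cassette
- vial: bystander: small glass vial with a blue cap, 24 mm in diameter, 45 mm tall, among the cassettes; origin under its base
- amber: bystander: squat amber jar, 56 mm in diameter, 56 mm tall; origin under its base
- beaker: bystander: open glass beaker, 64 mm in diameter, 55 mm tall; origin under its base
- reagent: bystander: white jar with a red cap, 54 mm in diameter, 55 mm tall; origin under its base
- tipbox: bystander: blue box 70 x 110 x 50 mm; origin under its base
- jar2: bystander: glass jar with a white cap, 48 mm in diameter, 55 mm tall, behind the door; origin under its base

How it is judged:
On the way, in this order (a step that is already met when the one before it is completed fails the run):
1. the stay's hole 4 is fully down over the pin, the door wide (horizontal distance between hole4 and pin_mid below 0.006 m and value of joint stay below 0.03 rad), for 0.2 s.
2. with the door still held wide on hole 4, every cassette lies on the rack, let go (all of step 1 and x of cas1_mid in the frame of rack between 0.022 and 0.042 m and y of cas1_mid in the frame of rack between -0.142 and 0.142 m and z of cas1_mid in the frame of rack between 0.006 and 0.016 m and angle between the x axis of each of cas1_mid, cas2_mid, cas3_mid, cas4_mid and the x axis of rack, either way round below 0.25 rad and angle between the z axis of each of cas1_mid, cas2_mid, cas3_mid, cas4_mid and the z axis of rack, either way round below 0.12 rad and x of cas2_mid in the frame of rack between 0.022 and 0.042 m and y of cas2_mid in the frame of rack between -0.142 and 0.142 m and z of cas2_mid in the frame of rack between 0.006 and 0.016 m and x of cas3_mid in the frame of rack between 0.022 and 0.042 m and y of cas3_mid in the frame of rack between -0.142 and 0.142 m and z of cas3_mid in the frame of rack between 0.006 and 0.016 m and x of cas4_mid in the frame of rack between 0.022 and 0.042 m and y of cas4_mid in the frame of rack between -0.142 and 0.142 m and z of cas4_mid in the frame of rack between 0.006 and 0.016 m and contact force between the fingers and cas1 below 0.1 N and contact force between the fingers and cas2 below 0.1 N and contact force between the fingers and cas3 below 0.1 N and contact force between the fingers and cas4 below 0.1 N), for 0.2 s.
3. the stay's hole 2 is fully down over the pin, the door ajar for airing (horizontal distance between hole2 and pin_mid below 0.006 m and value of joint stay below 0.03 rad), for 0.2 s.
At the end, for the whole second after the job is handed in: Hole 2 is over the pin (within 6 mm) with the bar fully down (lift under 0.03 rad) and the door still; every cassette that is present lies still and flat on the rack (within 0.12 rad), lengthwise down the slope (within 0.25 rad), on the plate, its lower end within 12 mm of the lip (all of step 3 and x of cas1_mid in the frame of rack between 0.022 and 0.042 m and y of cas1_mid in the frame of rack between -0.142 and 0.142 m and z of cas1_mid in the frame of rack between 0.006 and 0.016 m and angle between the x axis of each of cas1_mid, cas2_mid, cas3_mid, cas4_mid and the x axis of rack, either way round below 0.25 rad and angle between the z axis of each of cas1_mid, cas2_mid, cas3_mid, cas4_mid and the z axis of rack, either way round below 0.12 rad and x of cas2_mid in the frame of rack between 0.022 and 0.042 m and y of cas2_mid in the frame of rack between -0.142 and 0.142 m and z of cas2_mid in the frame of rack between 0.006 and 0.016 m and x of cas3_mid in the frame of rack between 0.022 and 0.042 m and y of cas3_mid in the frame of rack between -0.142 and 0.142 m and z of cas3_mid in the frame of rack between 0.006 and 0.016 m and x of cas4_mid in the frame of rack between 0.022 and 0.042 m and y of cas4_mid in the frame of rack between -0.142 and 0.142 m and z of cas4_mid in the frame of rack between 0.006 and 0.016 m and linear speed of each of cas1, cas2, cas3, cas4 below 0.02 m/s and velocity of joint door between -0.05 and 0.05 rad/s); the robot touches nothing.
It fails at once if a bystander is shoved more than 40 mm or knocked over (distance of any of vial, amber, beaker, reagent, tipbox, jar2 from where it was at the start of the episode above 0.04 m or angle between any of vial, amber, beaker, reagent, tipbox, jar2's own z axis and vertical above 0.6 rad).
Of cas1, cas2, cas3, cas4 only 3 to 4 are there at a start; the rules pass over those that are not, and their reading is None.
At some moment in a run one of cas1, cas2, cas3, cas4 may be knocked a few centimetres aside while the robot is not near it.
Once in a run the grip may slacken for a moment while it holds something.
It also fails if it takes over 208 s, if anything falls off the work surface, if the arm or the gripper's body presses on something with over 40 N, if the wrist force passes 120 N, or if a joint passes its speed limit or range.

## Robot

A 7-joint arm with a two-finger parallel gripper is mounted at the origin on the work surface. World frame = base frame: x ahead of the robot, y to its left, z up, the work surface at z = 0. Lengths are in m, angles in rad, forces in N, time in s.
With the tool pointing down it reaches from about 0.4 to 0.85 m from the base axis. Payload 4.5 kg.
Tool frame: the origin (TCP) lies on the centre line of the jaws, within the pads' length; the fingertips stand 22 mm ahead of it and the grasp point (between the pads) lies 3 mm ahead of it (arm.finger_overhang is the distance from the TCP to the fingertips, in m); z points along the fingers, x is the direction in which the jaws open and shut, and the axes are right-handed (so a half turn about z gives the same grasp; the last joint's range is limited). The gripper opens to 88 mm and grips with 3 to 60 N. Pads are 18 mm wide; open, the fingers measure 123 mm over their backs; the gripper's body (75 mm by 187 mm) begins 45 mm behind the grasp point.
Start: joints at [-1.1, 0.689, -0.195, 1.565, 0.157, 0.902, -0.215], TCP at [0.264, 0.566, 0.261] pointing down, gripper open.
Joint ranges: [-3.01, 3.01], [-0.46, 2.08], [-1.47, 1.51], [0.13, 2.56], [-1, 4.14], [0.04, 2.09], [-2.66, 2.66]. Speed limits (rad/s): [2.57, 2.57, 3.14, 3.14, 3.14, 3.14, 3.14].

## Interface

Orientations are given as a unit quaternion [x, y, z, w].
In Python, from plant import arm, viewer, workorder gives the robot as it stands.
- The arm moves only by the tool apply_moves, never from a script. Its argument "increments" is a list of rows, each a list of 6 numbers: the shift along the tool's x, y, z in cm, then the turn, a rotation vector about the tool's x, y, z in rad. In form: [[dx, dy, dz, rx, ry, rz], ...]. A call has 1 to 20 rows; each row shifts and turns the commanded pose from where the row before left it, along the tool's axes as they then stand; what a row does not reach is not made up. A row lasts 1/12 s, in which the tool goes at most 41.7 mm and 7.16 degrees, less where a joint would pass 70% of its speed; a pose out of reach is approached as far as the arm can. A call is refused whole if a number of a shift passes 4.17 or a number of a turn 0.125, either way. A call with a gripper value outside its range is refused whole. "hand" is the finger opening in cm, from 0 to 8.81, set as the call begins (left out, the last holds). The fingers move at their own pace and stop on an object; the grip force is fixed at half the most. Time passes only in rows, so rows that do not move let the fingers close. It gives the time, the measured TCP pose, the force and the opening at its end, in the units of the state.
- arm.state(): the state, without advancing time (a new reading comes with each control period).
- viewer.capture(name): name is "scene" or "top" or "wrist"; returns the picture (480x640x3 uint8, blue, green, red); there is no depth.
- viewer.camera_params(name): a dict with "fovy" (degrees; the focal length in pixels is half the picture's height over the tangent of half this angle, whatever the lens; pixels are square), "cx", "cy" (the principal point, pixels), "pose" (4x4, takes a point from camera to world coordinates); the wrist camera has in their place "mount" (4x4, takes a point from camera to tool coordinates, whose origin is the TCP and whose axes are the tool frame's). Camera axes: x right, y up, looking along -z (the intrinsics and any distortion apply to the point x, -y, -z); pixel columns grow to the right and rows downward; lengths in m; the calibration is good to about 2 mm. A picture is of the moment at which its call begins: read the wrist's pose just before it. camera_params takes no time and is no camera call.
- workorder.job_done(): hands the job in, once; it reports no verdict.
The state is a dict: "time": time; "joints": joint angles; "dq": joint speeds; "effort": joint torques, N m; "ee_pos": TCP position; "orientation": TCP orientation; "contact_force": force on the tool from outside, world axes, zero at the start; "wrist_torque": the same for the moment, N m; "finger_gap": finger opening in m.
Only numpy, scipy, OpenCV 4.12 (cv2) and the standard library are available. Lean on these libraries where they do the work, as an engineer would, in place of code of your own. Each camera call takes 0.05 s, during which the arm holds its last target.

## Working session

There is one attempt and no reset: what is moved stays moved. The work goes in short steps, Python scripts to look and compute and a tool call to move; the robot and the scene stay as the last step left them, time stands still between calls to the robot, and variables do not carry over. Pictures are saved under pics/ and viewed, and the job is handed in when it is done.

Besides the shell and the picture viewer there is one more tool, called in YAML: its name, and indented under it one key for each argument. apply_moves: Moves the arm, as the interface text tells. Its arguments: {"type":"object","properties":{"increments":{"type":"array","items":{"type":"array","items":{"type":"number"}}},"hand":{"type":"number"}},"required":["increments"]}

```bash
ls; mkdir -p pics
python3 - <<'E'
from plant import arm, viewer, workorder
import cv2
print(arm.state(), arm.finger_overhang)
for n in ["scene","top","wrist"]:
    p=viewer.camera_params(n); print(n,p)
    cv2.imwrite(f"pics/{n}0.png",viewer.capture(n))
E
```

```text
pics
{'time': 0.0, 'joints': array([-1.10020276,  0.69000528, -0.19447793,  1.56632881,  0.15733011,
        0.90248118, -0.21509926]), 'dq': array([-0.00114293, -0.00047911, -0.00171289,  0.00054492, -0.00241058,
       -0.00143957, -0.00010195]), 'effort': array([ 3.67254179e-04, -5.27579927e+01, -1.26674037e+00, -1.53432155e+01,
       -5.25677903e-02,  6.60976366e-03,  1.74684319e-04]), 'ee_pos': array([0.26421696, 0.56576362, 0.25989984]), 'orientation': array([ 8.43495080e-01,  5.37136120e-01, -7.21936249e-04,  5.62653204e-04]), 'contact_force': array([0.27607832, 0.60284358, 0.29490447]), 'wrist_torque': array([-0.03380528,  0.034811  , -0.01484986]), 'finger_gap': 0.08799665545278937} 0.022
scene {'fovy': 50.04649558311174, 'cx': 312.2688364867967, 'cy': 238.54811194803384, 'pose': array([[ 0.70717109, -0.55081413,  0.4432977 ,  1.03773136],
       [ 0.70700084,  0.5440785 , -0.45180571, -0.53925418],
       [ 0.00767222,  0.63291578,  0.77418263,  0.86485896],
       [ 0.        ,  0.        ,  0.        ,  1.        ]])}
top {'fovy': 51.19597028876958, 'cx': 321.5208817935703, 'cy': 235.48689798646873, 'pose': array([[-0.01722068,  0.99622583, -0.08507377,  0.49543953],
       [-0.99945432, -0.0195501 , -0.02662436, -0.1055842 ],
       [-0.02818708,  0.08456885,  0.99601887,  1.1037783 ],
       [ 0.        ,  0.        ,  0.        ,  1.        ]])}
wrist {'fovy': 61.43895297201949, 'cx': 322.54759320204425, 'cy': 230.05457005207927, 'mount': array([[ 9.99999199e-01,  6.08157331e-04, -1.10997467e-03,
        -1.12295891e-03],
       [ 2.31039401e-04, -9.49969667e-01, -3.12342084e-01,
        -8.05881283e-02],
       [-1.24439540e-03,  3.12341578e-01, -9.49969047e-01,
        -1.24271386e-01],
       [ 0.00000000e+00,  0.00000000e+00,  0.00000000e+00,
         1.00000000e+00]])}
```

View pics/scene0.png

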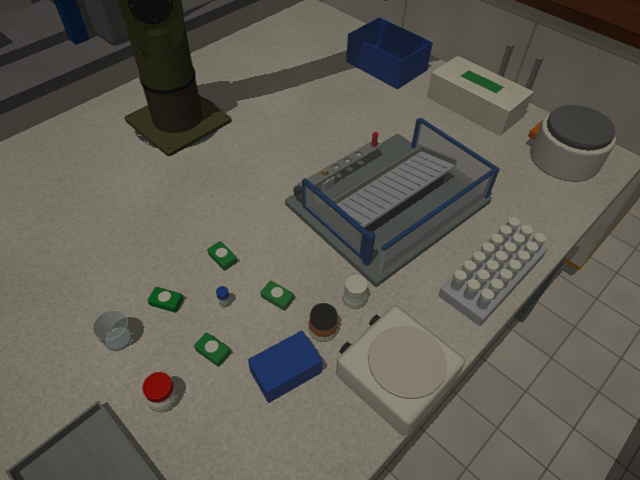

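View pics/top0.png

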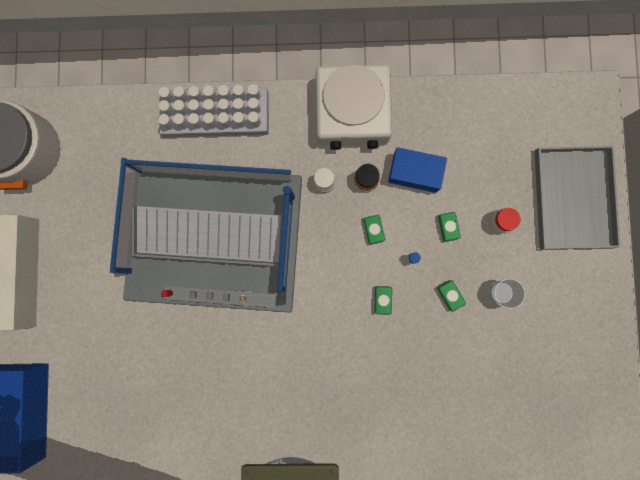

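View pics/wrist0.png

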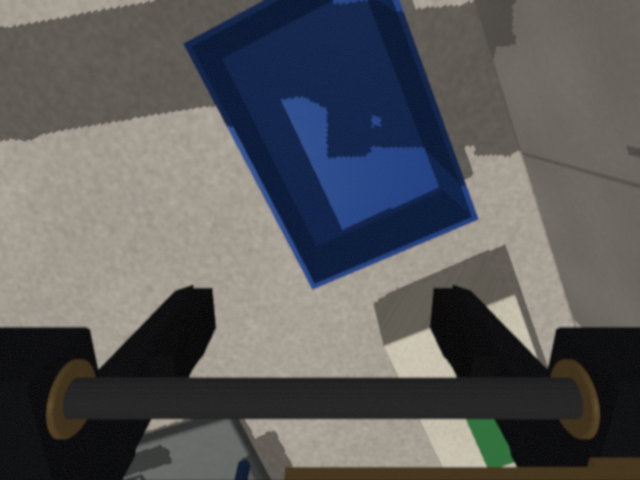

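```bash
cat > h.py <<'E'
import numpy as np, cv2, json
from plant import arm, viewer, workorder
from scipy.spatial.transform import Rotation as R
def params(n, st=None):
    p=viewer.camera_params(n); f=240/np.tan(np.radians(p['fovy'])/2)
    if n=='wrist':
        st=st or arm.state(); T=np.eye(4); T[:3,:3]=R.from_quat(st['orientation']).as_matrix(); T[:3,3]=st['ee_pos']
        M=T@p['mount']
    else: M=p['pose']
    return f,p['cx'],p['cy'],M
def ray(n,u,v,st=None):
    f,cx,cy,M=params(n,st); d=np.array([(u-cx)/f,-(v-cy)/f,-1.]); d=M[:3,:3]@d
    return M[:3,3],d/np.linalg.norm(d)
def onz(n,u,v,z,st=None):
    o,d=ray(n,u,v,st); return o+d*(z-o[2])/d[2]
def proj(n,P,st=None):
    f,cx,cy,M=params(n,st); q=M[:3,:3].T@(np.array(P)-M[:3,3]); return np.array([cx+f*q[0]/-q[2],cy-f*q[1]/-q[2]])
def tri(rays):
    A=np.zeros((3,3));b=np.zeros(3)
    for o,d in rays:
        Q=np.eye(3)-np.outer(d,d);A+=Q;b+=Q@o
    return np.linalg.solve(A,b)
def blobs(mask,amin=15):
    n,l,s,c=cv2.connectedComponentsWithStats(mask.astype(np.uint8)); return [(c[i],s[i,4],l==i) for i in range(1,n) if s[i,4]>=amin]
E
python3 - <<'E'
from h import *
for n in ['top','scene']:
    im=cv2.imread(f'pics/{n}0.png'); hsv=cv2.cvtColor(im,cv2.COLOR_BGR2HSV)
    H,S,V=[hsv[...,i].astype(int) for i in range(3)]
    for nm,m in dict(green=(H>45)&(H<80)&(S>120)&(V>50),red=((H<6)|(H>174))&(S>150)&(V>80),brass=(H>15)&(H<32)&(S>120)&(V>80)).items():
        for c,a,mm in blobs(m,3): 
            r=cv2.minAreaRect(np.argwhere(mm)[:,::-1].astype(np.float32))
            print(n,nm,c.round(1),a,np.round(r[1],1),round(r[2],1),'z22',onz(n,*c,0.022)[:2].round(3))
im=cv2.imread('pics/top0.png')
cv2.imwrite('pics/c1.png',cv2.resize(im[140:330,100:320],None,fx=3.6,fy=3.0,interpolation=cv2.INTER_CUBIC))
im=cv2.imread('pics/scene0.png')
cv2.imwrite('pics/c2.png',cv2.resize(im[110:290,280:510],None,fx=3.3,fy=3.3,interpolation=cv2.INTER_CUBIC))
E
```

```text
top green [448.3 226.7] 281 [26.4 16.4] 77.5 z22 [ 0.601 -0.35 ]
top green [373.5 229.4] 268 [26.2 15.5] 76.0 z22 [ 0.599 -0.189]
top green [450.5 295.3] 289 [27.7 16.2] 60.3 z22 [ 0.455 -0.349]
top green [382.5 300. ] 275 [26. 16.] 90.0 z22 [ 0.447 -0.205]
top red [507.9 218.8] 410 [21. 23.] 90.0 z22 [ 0.616 -0.478]
top red [166.1 292.9] 58 [11.  6.] 0.0 z22 [0.47  0.262]
top brass [242.5 298. ] 12 [2. 3.] 90.0 z22 [0.456 0.096]
scene green [481.8  81.2] 302 [41.2  7.9] 25.9 z22 [0.486 0.702]
scene green [221.3 255.5] 313 [26.9 16.3] 45.0 z22 [ 0.455 -0.213]
scene green [276.1 295. ] 356 [28.9 18.1] 30.3 z22 [ 0.606 -0.197]
scene green [164.1 299.6] 409 [30.6 19.2] 15.9 z22 [ 0.462 -0.358]
scene green [211.4 349.1] 446 [30.9 20.5] 35.8 z22 [ 0.609 -0.358]
scene red [374.  138.2] 52 [ 4.3 13.5] 9.5 z22 [0.433 0.295]
scene red [156.5 385.4] 624 [25. 30.] 63.4 z22 [ 0.597 -0.467]
scene brass [324.5 171.5] 13 [2.7 5.8] 26.6 z22 [0.43  0.119]
scene brass [581.1 266.3] 10 [0.7 7.8] 45.0 z22 [0.992 0.291]
```

View pics/c1.png

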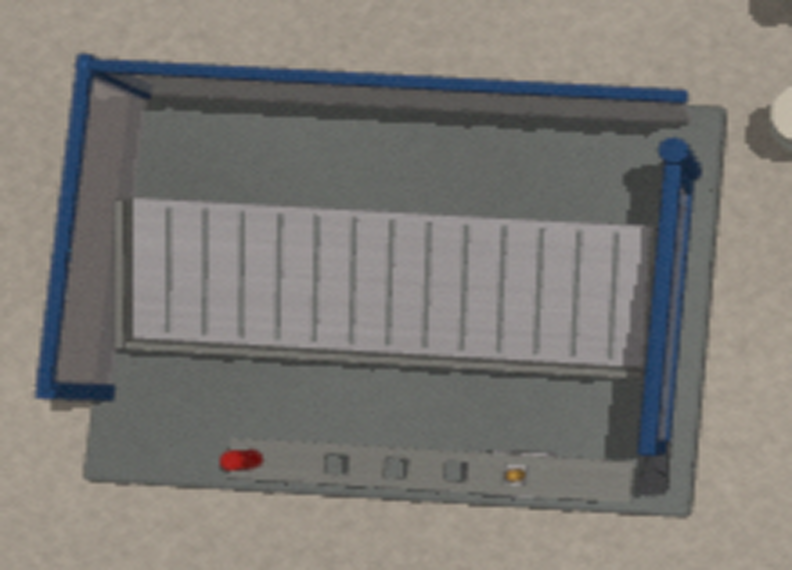

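View pics/c2.png

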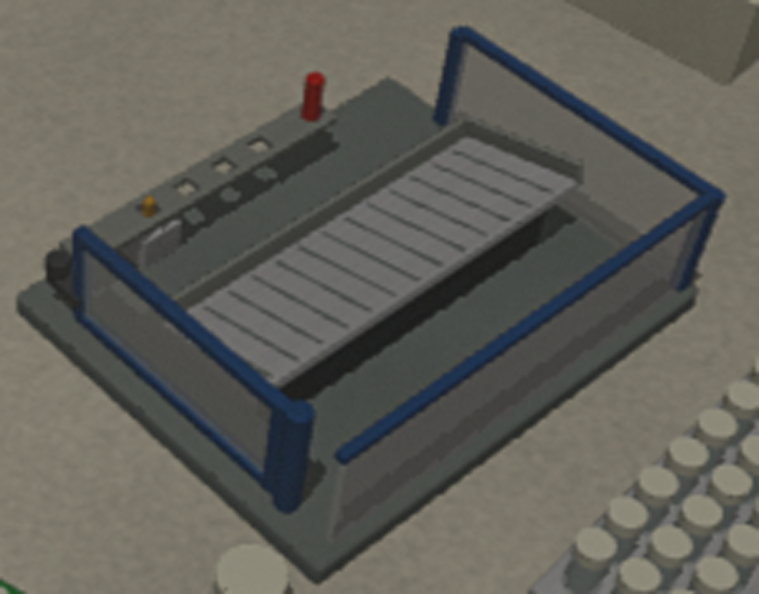

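Run:
```python
from h import *
def top(u,v): return 100+u/3.6,140+v/3.0
def sc(u,v): return 280+u/3.3,110+v/3.3
a=[onz('top',*top(*q),0.02)[:2] for q in [(87,480),(690,516),(723,106)]]
print(np.round(a,4), np.linalg.norm(a[1]-a[0]),np.linalg.norm(a[2]-a[1]), np.degrees(np.arctan2(*(a[2]-a[1])[::-1])),np.degrees(np.arctan2(*(a[0]-a[1])[::-1])))
b=[onz('scene',*sc(*q),0.02)[:2] for q in [(388,82),(20,302),(318,577)]]
print(np.round(b,4), np.linalg.norm(b[1]-b[0]),np.linalg.norm(b[2]-b[1]))
# rim corner far-left ; hinge post top; pin tip; knob centroid
for nm,t,s in [('rimFL',(86,62),(714,193)),('rimFR',(686,96),(345,455)),('rimNL',(46,390),(461,34)),('post',(675,150),(298,410)),('doorfront',(650,450),(82,234)),('pin',(514,474),(148,206)),
   ]:
    r=[ray('top',*top(*t)),ray('scene',*sc(*s))]
    P=tri(r); print(nm,P.round(4),[round(np.linalg.norm(np.cross(P-o,d)),4) for o,d in r])
r=[ray('top',166.1,292.9),ray('scene',374,138.2)];P=tri(r);print('knob',P,[round(np.linalg.norm(np.cross(P-o,d)),4) for o,d in r])
# discs
imt=cv2.imread('pics/top0.png');ims=cv2.imread('pics/scene0.png')
def discs(im,cs):
    out=[]
    hsv=cv2.cvtColor(im,cv2.COLOR_BGR2HSV)
    for c in cs:
        m=np.zeros(im.shape[:2],bool);yy,xx=np.mgrid[:480,:640]
        m=((xx-c[0])**2+(yy-c[1])**2<81)&(hsv[...,1]<70)&(hsv[...,2]>120)
        bb=max(blobs(m,5),key=lambda b:b[1]);out.append((bb[0],bb[1]))
    return out
T=discs(imt,[(448,227),(373.5,229.4),(450.5,295),(382.5,300)])
S=discs(ims,[(211,349),(276,295),(164,299),(221,255)])
for t,s in zip(T,S):
    r=[ray('top',*t[0]),ray('scene',*s[0])];P=tri(r)
    print('disc',P.round(4),t[1],s[1],onz('top',*t[0],.022).round(4)[:2],onz('scene',*s[0],.022).round(4)[:2])
```

```text
[[ 0.4558  0.3547]
 [ 0.4244 -0.0096]
 [ 0.7215 -0.0334]] 0.3656411998901934 0.2981002703002186 -4.579406200482514 85.07028858360304
[[ 0.4655  0.3496]
 [ 0.4362 -0.012 ]
 [ 0.7268 -0.0397]] 0.36276162005596624 0.2919132886072125
rimFL [0.7432 0.3245 0.1047] [np.float64(0.0006), np.float64(0.0006)]
rimFR [ 0.7128 -0.0166  0.1045] [np.float64(0.0023), np.float64(0.0023)]
rimNL [0.5202 0.3472 0.0969] [np.float64(0.001), np.float64(0.001)]
post [ 0.6744 -0.0114  0.1077] [np.float64(0.0008), np.float64(0.0008)]
doorfront [0.4748 0.0068 0.0982] [np.float64(0.0021), np.float64(0.0021)]
pin [0.4576 0.0894 0.0566] [np.float64(0.0006), np.float64(0.0006)]
knob [0.4705407  0.24426677 0.07349412] [np.float64(0.0005), np.float64(0.0005)]
disc [ 0.6035 -0.3544  0.021 ] 108 117 [ 0.6034 -0.3542] [ 0.604  -0.3546]
disc [ 0.6001 -0.1909  0.0206] 105 94 [ 0.6    -0.1907] [ 0.6007 -0.1917]
disc [ 0.4542 -0.3529  0.0212] 114 94 [ 0.4541 -0.3529] [ 0.4549 -0.3529]
disc [ 0.4468 -0.2065  0.0207] 108 78 [ 0.4469 -0.2064] [ 0.4477 -0.2071]
```

apply_moves:
  increments:
    - [0,0,0,0,0,0.122]
    - [0,0,0,0,0,0.122]
    - [0,0,0,0,0,0.122]
    - [0,0,0,0,0,0.122]
    - [0,0,0,0,0,0.122]
    - [0,0,0,0,0,0.122]
    - [0,0,0,0,0,0.122]
    - [0,0,0,0,0,0.122]
    - [0,0,0,0,0,0.122]
    - [0,0,0,0,0,0.122]

```text
time: 0.98
ee_pos: [0.2641, 0.5662, 0.2604]
orientation: [0.999, -0.046, -0.0, 0.0]
contact_force: [-0.4, -0.7, 0.2]
finger_gap: 0.0881
```

apply_moves:
  increments:
    - [1.66,2.15,0.5,0,0,0]
    - [1.66,2.15,0.5,0,0,0]
    - [1.66,2.15,0.5,0,0,0]
    - [1.66,2.15,0.5,0,0,0]
    - [1.66,2.15,0.5,0,0,0]
    - [1.66,2.15,0.5,0,0,0]
    - [1.66,2.15,0.5,0,0,0]
    - [1.66,2.15,0.5,0,0,0]
    - [1.66,2.15,0.5,0,0,0]
    - [1.66,2.15,0.5,0,0,0]
    - [1.66,2.15,0.5,0,0,0]
    - [1.66,2.15,0.5,0,0,0]
    - [1.66,2.15,0.5,0,0,0]
    - [1.66,2.15,0.5,0,0,0]

```text
time: 2.15
ee_pos: [0.4705, 0.2454, 0.1903]
orientation: [0.999, -0.043, -0.0, 0.0]
contact_force: [-0.4, 0.3, 0.4]
finger_gap: 0.0879
```

```bash
cat >> h.py <<'E'
def pose():
    st=arm.state(); return np.array(st['ee_pos']),R.from_quat(st['orientation'])
def tgtR(yaw_deg, tilt_deg=0, tilt_axis=None):
    # tool down, tool x at yaw ; then tilt about world axis
    c,s=np.cos(np.radians(yaw_deg)),np.sin(np.radians(yaw_deg))
    r=R.from_matrix(np.array([[c,s,0],[s,-c,0],[0,0,-1]]))
    if tilt_axis is not None: r=R.from_rotvec(np.radians(tilt_deg)*np.array(tilt_axis))*r
    return r
def plan(pos,rot=None,first='rot'):
    p,r=pose(); rot=rot or r
    rv=(r.inv()*rot).as_rotvec()
    d=np.array(pos)-p
    print('p',p.round(4),'yaw',np.degrees(np.arctan2(*r.as_matrix()[:2,0][::-1])).round(2),'rotvec tool',rv.round(4),'| shift cm after rot',(rot.inv().apply(d)*100).round(2),'| before rot',(r.inv().apply(d)*100).round(2))
def snap(n,name):
    st=arm.state(); im=viewer.capture(n); cv2.imwrite(f'pics/{name}.png',im); return st,im
E
python3 - <<'E'
from h import *
st,im=snap('wrist','w1'); print(st['time'],st['ee_pos'],st['joints'].round(2),st['contact_force'])
import pickle; pickle.dump(st,open('w1.pkl','wb'))
plan([.47,.244,.19],tgtR(-5))
E
```

```text
2.15 [0.47053195 0.24536945 0.19033745] [-0.6   0.67  0.06  1.93 -0.07  0.55 -0.58] [-0.37478822  0.32393618  0.41209725]
p [0.4739 0.2385 0.1897] yaw -5.42 rotvec tool [ 0.0052 -0.0021 -0.0073] | shift cm after rot [-0.44 -0.51 -0.03] | before rot [-0.44 -0.51 -0.03]
```

View pics/w1.png

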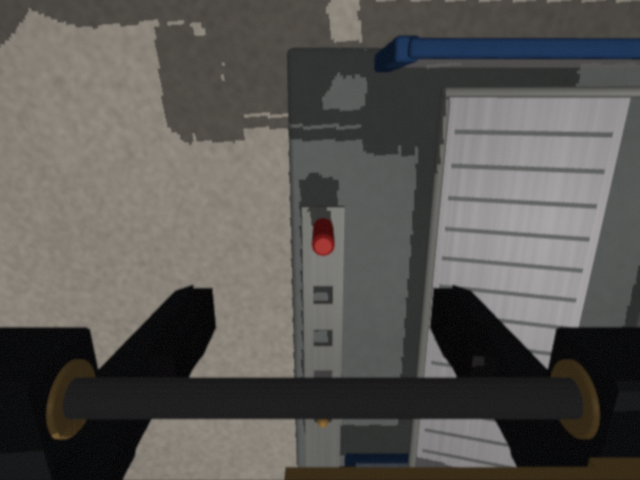

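Run:
```python
from h import *
st,im=snap('wrist','w2'); print(st['ee_pos'],st['dq'].round(3)[:3])
hsv=cv2.cvtColor(im,cv2.COLOR_BGR2HSV);H,S,V=[hsv[...,i].astype(int) for i in range(3)]
for nm,m,z in [('red',((H<6)|(H>174))&(S>150)&(V>80),.0755),('brass',(H>15)&(H<32)&(S>120)&(V>80)&(np.arange(480)[:,None]>250),.066)]:
    for c,a,mm in blobs(m,20):
        if c[1]>460 or abs(c[0]-320)>150: continue
        ys,xs=np.where(mm); print(nm,c.round(1),a,xs.min(),xs.max(),ys.min(),ys.max(),onz('wrist',*c,z,st).round(4))
cv2.imwrite('pics/w2c.png',cv2.resize(im[180:470,240:480],None,fx=2.5,fy=2,interpolation=cv2.INTER_CUBIC))
plan([.47,.244,.19],tgtR(-5))
```

```text
[0.47391822 0.23850214 0.1897449 ] [-0.045 -0.012  0.032]
red [315.6 232.8] 375 305 326 223 243 [0.4701 0.2384 0.0755]
p [0.4725 0.2409 0.19  ] yaw -5.41 rotvec tool [ 0.0039 -0.0009 -0.0072] | shift cm after rot [-0.28 -0.29  0.  ] | before rot [-0.28 -0.29  0.  ]
```

View pics/w2c.png

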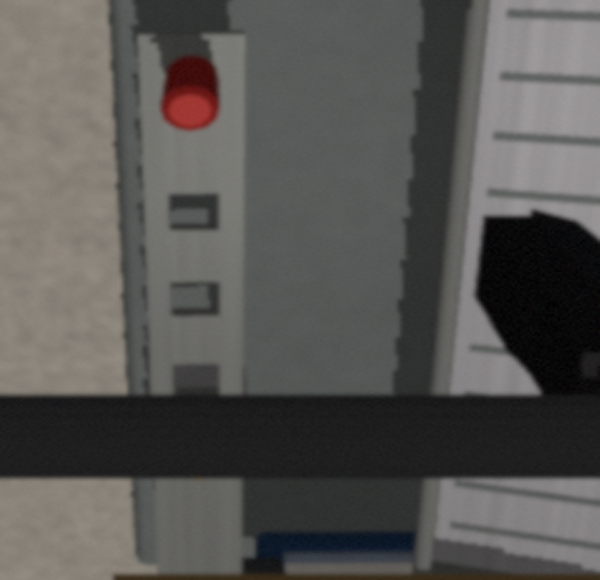

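apply_moves:
  increments:
    - [-0.28,-0.29,0,0,0,0]
    - [0,0,0,0,0,0]
    - [0,0,0,0,0,0]
    - [0,0,0,0,0,0]
    - [0,0,0,0,0,0]
    - [0,0,0,0,0,0]

```text
time: 2.75
ee_pos: [0.4672, 0.2503, 0.1908]
orientation: [0.999, -0.042, 0.0, -0.0]
contact_force: [-0.0, -0.4, 0.5]
finger_gap: 0.0883
```

Run:
```python
from h import *
st,im=snap('wrist','w3'); print(st['ee_pos'],st['dq'].round(3)[:3])
hsv=cv2.cvtColor(im,cv2.COLOR_BGR2HSV);H,S,V=[hsv[...,i].astype(int) for i in range(3)]
for nm,m,z in [('redtop',((H<6)|(H>174))&(S>120)&(V>150),.0935),('red',((H<6)|(H>174))&(S>150)&(V>50),.0755),('brass',(H>15)&(H<32)&(S>120)&(V>80)&(np.arange(480)[:,None]>250),.066)]:
    for c,a,mm in blobs(m,10):
        if c[1]>460 or abs(c[0]-320)>150: continue
        ys,xs=np.where(mm); print(nm,c.round(1),a,xs.min(),xs.max(),ys.min(),ys.max(),onz('wrist',*c,z,st).round(4))
cv2.imwrite('pics/w3c.png',cv2.resize(im[180:470,240:480],None,fx=2.5,fy=2,interpolation=cv2.INTER_CUBIC))
plan([.47,.244,.19],tgtR(-5))
```

```text
[0.46721895 0.25032242 0.19082326] [0.006 0.002 0.004]
redtop [329.  253.1] 172 322 336 246 260 [0.4708 0.2432 0.0935]
red [328.6 243.6] 630 319 339 225 261 [0.4707 0.2426 0.0755]
brass [327.  426.6] 58 323 331 423 430 [0.4574 0.0895 0.066 ]
p [0.4673 0.2501 0.1908] yaw -4.88 rotvec tool [-0.0002 -0.0001  0.0022] | shift cm after rot [0.32 0.58 0.08] | before rot [0.32 0.58 0.08]
```

View pics/w3c.png

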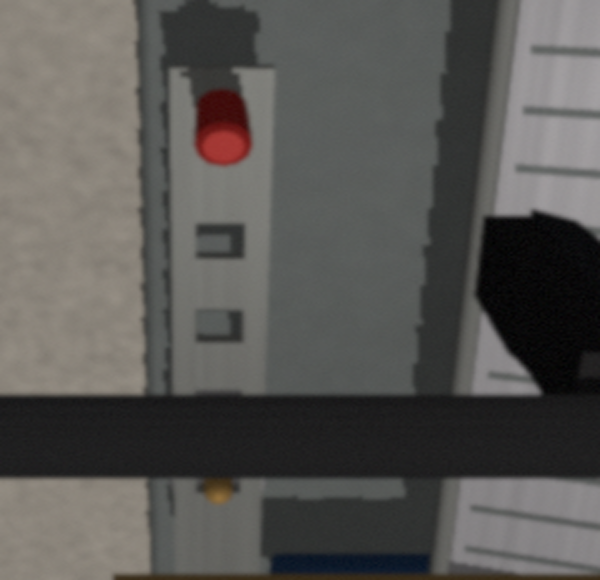

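```bash
cat > geo.py <<'E'
import numpy as np
from scipy.optimize import brentq
pin=np.array([.4574,.0895]); H=np.array([.6744,-.0114]); 
a0=np.arctan2(.0089+.0114,.4504-.6744)
def piv(t): return H+.225*np.array([np.cos(a0+t),np.sin(a0+t)])
def hole(r,lo=-.1,hi=.9):
    t=brentq(lambda t:np.linalg.norm(piv(t)-pin)-r,lo,hi); P=piv(t);u=(pin-P)/r
    return t,P,u,P+.235*u,np.degrees(np.arctan2(u[1],u[0]))
if __name__=='__main__':
    for r in (.08,.115,.15,.185): print(r,[np.round(x,4) for x in hole(r)])
    for r in np.arange(.08,.186,.015): print(round(r,3),np.round(hole(r)[3],4),round(hole(r)[0],3),round(hole(r)[4],1))
E
python3 geo.py
python3 - <<'E'
from h import *
plan([.4708,.243,.086],tgtR(-5))
E
```

```text
0.08 [np.float64(-0.004), array([0.4504, 0.0098]), array([0.0875, 0.9962]), array([0.471 , 0.2439]), np.float64(84.9814)]
0.115 [np.float64(0.152), array([ 0.4498, -0.0253]), array([0.0659, 0.9978]), array([0.4653, 0.2092]), np.float64(86.2241)]
0.15 [np.float64(0.3103), array([ 0.4548, -0.0605]), array([0.0172, 0.9999]), array([0.4589, 0.1745]), np.float64(89.0136)]
0.185 [np.float64(0.4726), array([ 0.4656, -0.0953]), array([-0.0445,  0.999 ]), array([0.4552, 0.1395]), np.float64(92.5512)]
0.08 [0.471  0.2439] -0.004 85.0
0.095 [0.4691 0.229 ] 0.063 85.2
0.11 [0.4663 0.2142] 0.13 85.9
0.125 [0.4633 0.1993] 0.197 86.9
0.14 [0.4605 0.1844] 0.265 88.1
0.155 [0.4581 0.1695] 0.333 89.5
0.17 [0.4563 0.1545] 0.402 91.0
0.185 [0.4552 0.1395] 0.473 92.6
p [0.4673 0.2501 0.1908] yaw -4.88 rotvec tool [-0.0002 -0.0001  0.0022] | shift cm after rot [ 0.41  0.68 10.48] | before rot [ 0.41  0.68 10.48]
```

apply_moves:
  increments:
    - [0.2,0.34,0,0,0,0]
    - [0.21,0.34,0,0,0,0]
    - [0,0,0.8,0,0,0]
    - [0,0,0.8,0,0,0]
    - [0,0,0.8,0,0,0]
    - [0,0,0.8,0,0,0]
    - [0,0,0.8,0,0,0]
    - [0,0,0.8,0,0,0]
    - [0,0,0.8,0,0,0]
    - [0,0,0.8,0,0,0]
    - [0,0,0.8,0,0,0]
    - [0,0,0,0,0,0]
    - [0,0,0,0,0,0]
    - [0,0,0,0,0,0]
    - [0,0,0,0,0,0]
  hand: 4

```text
time: 4.05
ee_pos: [0.4713, 0.2427, 0.1191]
orientation: [0.999, -0.043, 0.0, -0.0]
contact_force: [-0.4, -0.0, 0.3]
finger_gap: 0.0402
```

Run:
```python
from h import *
st,im=snap('wrist','w4')
plan([.4708,.243,.086],tgtR(-5))
```

```text
p [0.4713 0.2427 0.1192] yaw -4.93 rotvec tool [-0.0006 -0.0008  0.0013] | shift cm after rot [-0.06 -0.03  3.32] | before rot [-0.06 -0.03  3.32]
```

View pics/w4.png

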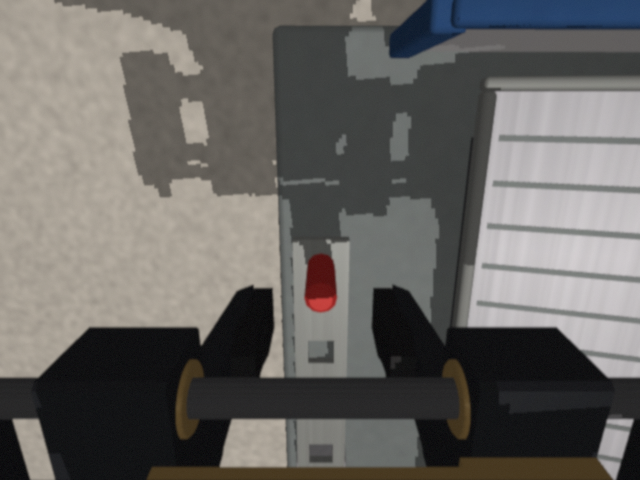

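apply_moves:
  increments:
    - [-0.06,0,0.8,0,0,0]
    - [0,0,0.8,0,0,0]
    - [0,0,0.8,0,0,0]
    - [0,0,0.9,0,0,0]
    - [0,0,0,0,0,0]
    - [0,0,0,0,0,0]
    - [0,0,0,0,0,0]

```text
time: 4.68
ee_pos: [0.4704, 0.2425, 0.0855]
orientation: [0.999, -0.043, -0.0, 0.0]
contact_force: [0.2, -1.1, 0.0]
finger_gap: 0.0404
```

apply_moves:
  increments:
    - [0,0,0,0,0,0]
    - [0,0,0,0,0,0]
    - [0,0,0,0,0,0]
    - [0,0,0,0,0,0]
    - [0,0,0,0,0,0]
    - [0,0,0,0,0,0]
  hand: 0.8

```text
time: 5.18
ee_pos: [0.4705, 0.2427, 0.0859]
orientation: [0.999, -0.043, 0.0, -0.0]
contact_force: [-0.5, 0.2, -0.2]
finger_gap: 0.0129
```

Run:
```python
from h import *
st,im=snap('wrist','w5'); print(st['contact_force'],st['finger_gap'])
plan([.4708,.243,.086],tgtR(-5))
```

```text
[-0.5407538   0.18964509 -0.20871065] 0.012940409815665006
p [0.4705 0.2427 0.0858] yaw -4.92 rotvec tool [-0.0003 -0.0003  0.0014] | shift cm after rot [ 0.02 -0.04 -0.02] | before rot [ 0.02 -0.04 -0.02]
```

apply_moves:
  increments:
    - [0,0.17,-1.05,0,0,0]
    - [0,0.18,-1.05,0,0,0]
    - [0,0.26,-1.05,0,0,0]
    - [0,0.27,-1.05,0,0,0]
    - [0,0.36,-1.0,0,0,0]
    - [0,0.36,-1.0,0,0,0]
    - [0,0,0,0,0,0]
    - [0,0,0,0,0,0]
    - [0,0,0,0,0,0]

```text
time: 5.98
ee_pos: [0.469, 0.2267, 0.1477]
orientation: [0.999, -0.043, 0.0, -0.0]
contact_force: [0.6, 0.2, -1.3]
finger_gap: 0.0133
```

Run:
```python
from h import *
st,im=snap('scene','s1'); print(st['contact_force'],st['finger_gap'])
cv2.imwrite('pics/s1c.png',cv2.resize(im[60:290,230:510],None,fx=2.6,fy=2.6,interpolation=cv2.INTER_CUBIC))
plan([.4695,.228,.1477],tgtR(-5))
```

```text
[ 0.64726407  0.24913463 -1.31423274] 0.013318434084293793
p [0.4689 0.2268 0.1474] yaw -4.91 rotvec tool [0.     0.0005 0.0016] | shift cm after rot [ 0.05 -0.13 -0.03] | before rot [ 0.05 -0.13 -0.03]
```

View pics/s1c.png

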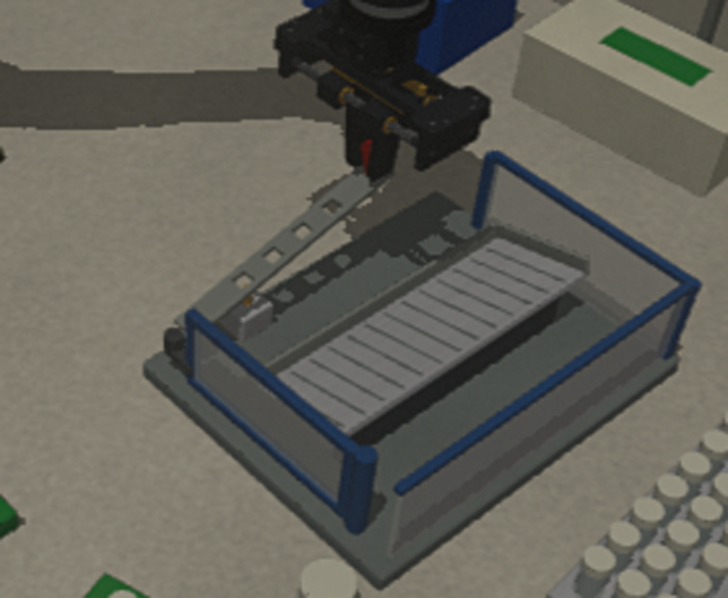

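apply_moves:
  increments:
    - [0,0.56,0,0,0,0]
    - [-0.04,0.56,0,0,0,0]
    - [-0.04,0.56,0,0,0,0]
    - [-0.04,0.56,0,0,0,0]
    - [-0.04,0.56,0,0,0,0]
    - [-0.04,0.56,0,0,0,0]
    - [-0.04,0.56,0,0,0,0]
    - [-0.02,0.56,0,0,0,0]
    - [-0.01,0.6,0,0,0,0]
    - [-0.01,0.6,0,0,0,0]
    - [-0.01,0.6,0,0,0,0]
    - [-0.01,0.6,0,0,0,0]
    - [-0.01,0.6,0,0,0,0]
    - [-0.01,0.6,0,0,0,0]
    - [-0.01,0.6,0,0,0,0]
    - [-0.01,0.6,0,0,0,0]
    - [-0.01,0.5,0,0,0,0]
    - [0,0.4,0,0,0,0]
    - [0,0,0,0,0,0]
    - [0,0,0,0,0,0]

```text
time: 7.7
ee_pos: [0.4568, 0.1252, 0.1477]
orientation: [0.999, -0.043, -0.0, 0.0]
contact_force: [1.3, 0.3, -0.3]
finger_gap: 0.0127
```

apply_moves:
  increments:
    - [0,0,0,0,0,0]
    - [0,0,0,0,0,0]

```text
time: 7.87
ee_pos: [0.4568, 0.1258, 0.1477]
orientation: [0.999, -0.043, -0.0, -0.0]
contact_force: [1.1, 0.4, -0.6]
finger_gap: 0.013
```

Run:
```python
from h import *
st,im=snap('wrist','w6'); print(st['time'],st['contact_force'],st['finger_gap'])
plan([.4559,.1235,.1477],tgtR(-5))
st,im=snap('scene','s2')
cv2.imwrite('pics/s2c.png',cv2.resize(im[60:290,230:510],None,fx=2.6,fy=2.6,interpolation=cv2.INTER_CUBIC))
```

```text
7.8667 [ 1.13395326  0.40634173 -0.62562559] 0.01300929741425178
p [0.4568 0.1258 0.1477] yaw -4.9 rotvec tool [-0.0001  0.0001  0.0017] | shift cm after rot [-0.07  0.23 -0.  ] | before rot [-0.07  0.23 -0.  ]
```

View pics/s2c.png

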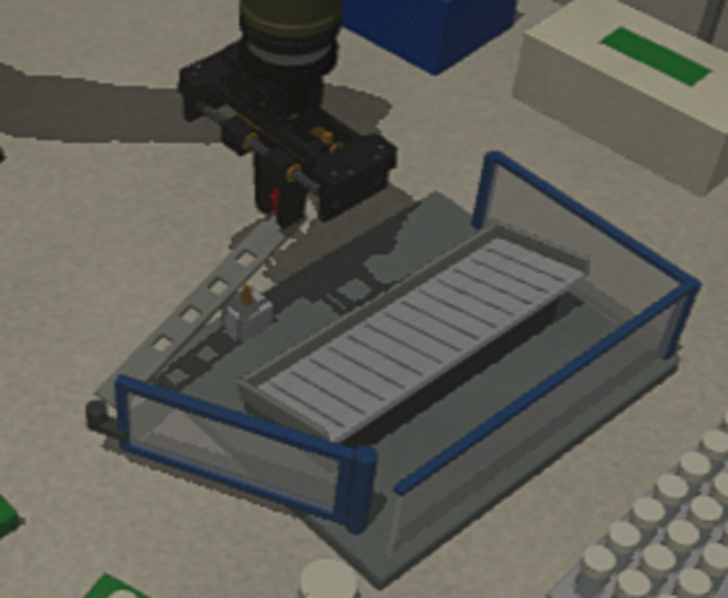

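View pics/w6.png

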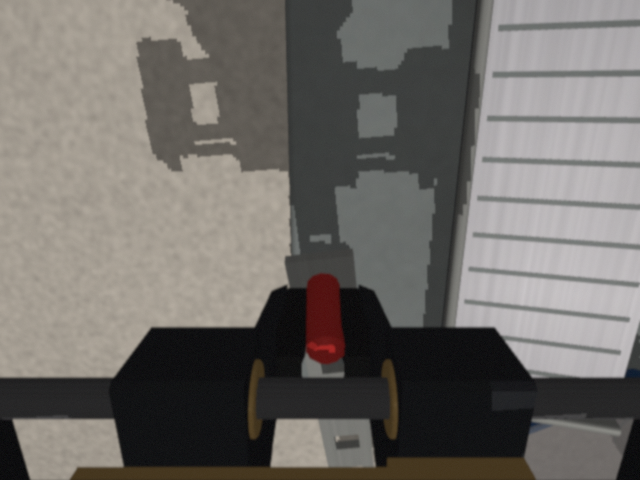

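apply_moves:
  increments:
    - [-0.04,-0.16,0.64,0,0,0]
    - [-0.04,-0.16,0.64,0,0,0]
    - [-0.04,-0.16,0.64,0,0,0]
    - [-0.04,-0.16,0.64,0,0,0]
    - [-0.04,-0.16,0.64,0,0,0]
    - [-0.04,-0.16,0.64,0,0,0]
    - [0,0,0,0,0,0]
    - [0,0,0,0,0,0]
    - [0,0,0,0,0,0]

```text
time: 8.72
ee_pos: [0.4551, 0.1351, 0.1093]
orientation: [0.999, -0.043, -0.0, 0.0]
contact_force: [-1.1, -0.2, 0.2]
finger_gap: 0.0128
```

Run:
```python
from h import *
st,im=snap('wrist','w7'); print(st['time'],st['contact_force'],st['finger_gap'])
plan([.4553,.1355,.1094],tgtR(-5))
st,im=snap('scene','s3')
cv2.imwrite('pics/s3c.png',cv2.resize(im[110:230,250:400],None,fx=4.8,fy=4.8,interpolation=cv2.INTER_CUBIC))
st,im=snap('top','t3')
cv2.imwrite('pics/t3c.png',cv2.resize(im[190:330,180:320],None,fx=4,fy=4,interpolation=cv2.INTER_CUBIC))
```

```text
8.7167 [-1.14460552 -0.20901731  0.16535422] 0.012779035497698692
p [0.4552 0.1351 0.1094] yaw -4.95 rotvec tool [0.0001 0.     0.0008] | shift cm after rot [ 0.   -0.04  0.  ] | before rot [ 0.   -0.04  0.  ]
```

View pics/s3c.png

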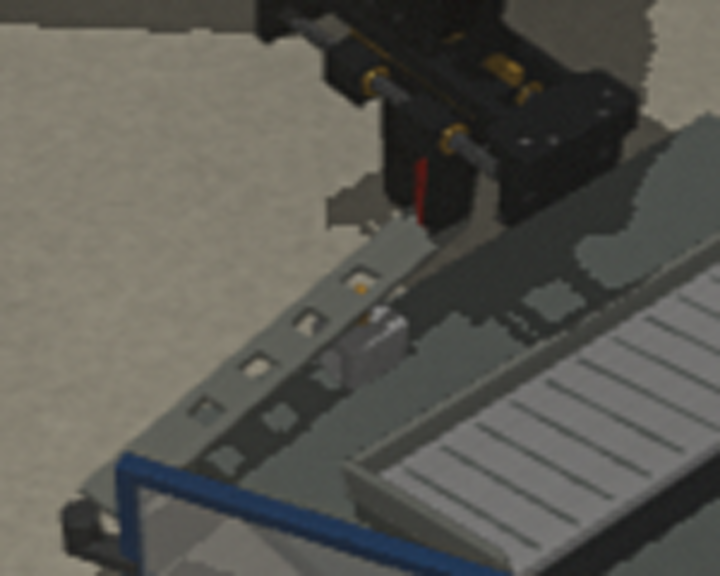

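View pics/t3c.png

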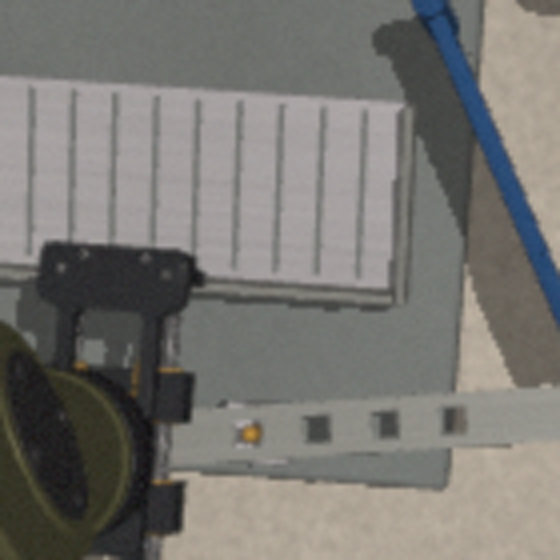

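apply_moves:
  increments:
    - [0,-0.09,0.47,0,0,0]
    - [-0.01,-0.09,0.47,0,0,0]
    - [0,-0.09,0.47,0,0,0]
    - [-0.01,-0.09,0.47,0,0,0]
    - [0,-0.08,0.47,0,0,0]
    - [0,0,0,0,0,0]
    - [0,0,0,0,0,0]
    - [0,0,0,0,0,0]

```text
time: 9.53
ee_pos: [0.4555, 0.1398, 0.0858]
orientation: [0.999, -0.043, 0.0, -0.0]
contact_force: [0.1, 0.9, 1.8]
finger_gap: 0.0132
```

Run:
```python
from h import *
st=arm.state(); print(st['time'],st['contact_force'],st['finger_gap'])
plan([.4552,.1395,.0858],tgtR(-5))
st,im=snap('scene','s4')
cv2.imwrite('pics/s4c.png',cv2.resize(im[110:230,250:400],None,fx=4.8,fy=4.8,interpolation=cv2.INTER_CUBIC))
st,im=snap('top','t4')
cv2.imwrite('pics/t4c.png',cv2.resize(im[260:330,220:310],None,fx=6,fy=6,interpolation=cv2.INTER_CUBIC))
```

```text
9.5333 [0.13167162 0.91896957 1.80029634] 0.013223320815408788
p [0.4555 0.1398 0.0858] yaw -4.92 rotvec tool [-0.0002 -0.0001  0.0014] | shift cm after rot [-0.03  0.03  0.  ] | before rot [-0.03  0.03  0.  ]
```

View pics/s4c.png

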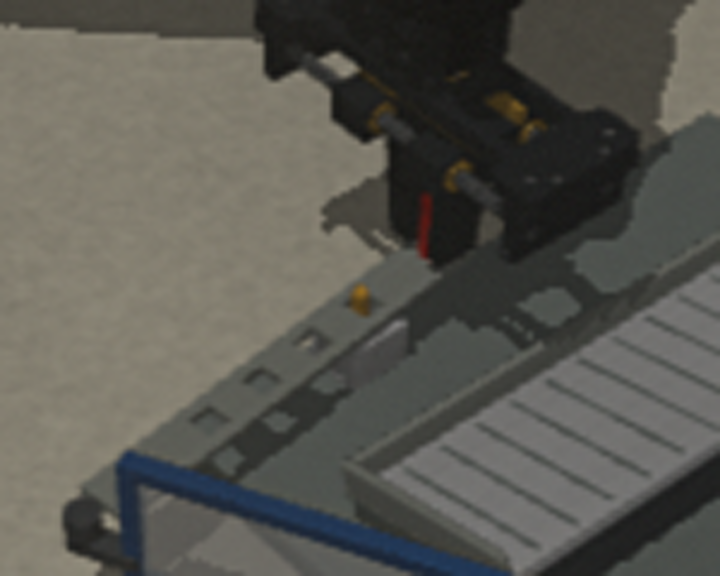

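View pics/t4c.png

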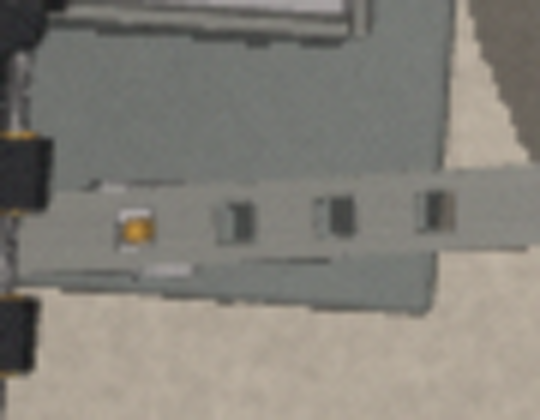

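apply_moves:
  increments:
    - [0,0,0,0,0,0]
    - [0,0,0,0,0,0]
    - [0,0,0,0,0,0]
    - [0,0,0,0,0,0]
    - [0,0,0,0,0,0]
    - [0,0,-0.5,0,0,0]
    - [0,0,-1,0,0,0]
    - [0,0,-1.5,0,0,0]
    - [0,0,-2,0,0,0]
    - [0,0,-2,0,0,0]
    - [0,0,-2,0,0,0]
    - [0,0,-2,0,0,0]
    - [0,0,-2,0,0,0]
    - [0,0,0,0,0,0]
    - [0,0,0,0,0,0]
  hand: 4

```text
time: 10.88
ee_pos: [0.4559, 0.1398, 0.2172]
orientation: [0.999, -0.043, 0.001, -0.001]
contact_force: [-0.3, 0.4, 0.2]
finger_gap: 0.0398
```

apply_moves:
  increments:
    - [0,0,0,0,0,-0.12]
    - [0,0,0,0,0,-0.12]
    - [0,0,0,0,0,-0.12]
    - [0,0,0,0,0,-0.12]
    - [0,0,0,0,0,-0.12]
    - [0,0,0,0,0,-0.12]
    - [0,0,0,0,0,-0.12]
    - [0,0,0,0,0,-0.12]
    - [0,0,0,0,0,-0.12]
    - [0,0,0,0,0,-0.12]
    - [0,0,0,0,0,-0.12]
    - [0,0,0,0,0,-0.12]
    - [0,0,0,0,0,-0.12]
    - [0,0,0,0,0,0]
    - [0,0,0,0,0,0]
    - [0,0,0,0,0,0]

```text
time: 12.22
ee_pos: [0.4551, 0.1395, 0.2153]
orientation: [0.741, 0.671, -0.0, -0.0]
contact_force: [0.2, -0.4, 0.3]
finger_gap: 0.0403
```

Run:
```python
from h import *
import pickle
st,im=snap('wrist','w8'); print(st['time'],st['contact_force'],st['finger_gap'],st['joints'].round(2))
pickle.dump(st,open('w8.pkl','wb'))
st,im=snap('top','t5')
cv2.imwrite('pics/t5c.png',cv2.resize(im[150:330,100:340],None,fx=3.3,fy=3.3,interpolation=cv2.INTER_CUBIC))
st,im=snap('scene','s5')
cv2.imwrite('pics/s5c.png',cv2.resize(im[110:290,250:510],None,fx=3,fy=3,interpolation=cv2.INTER_CUBIC))
```

```text
12.2167 [ 0.19408317 -0.39478442  0.25416108] 0.040347304431617645 [-0.12  0.6  -0.43  2.04  0.44  0.59  0.62]
```

View pics/w8.png

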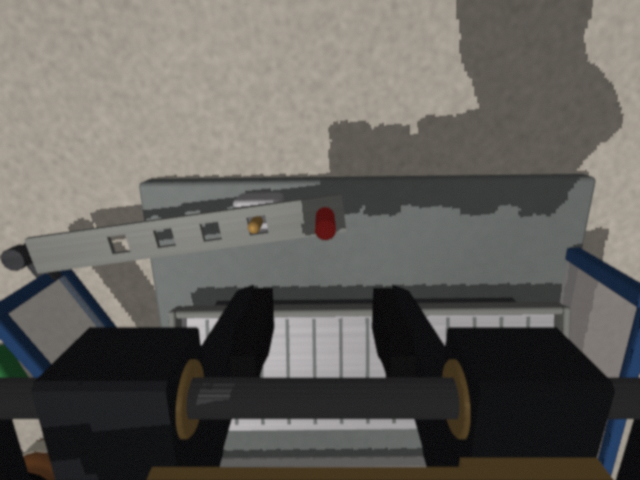

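View pics/t5c.png

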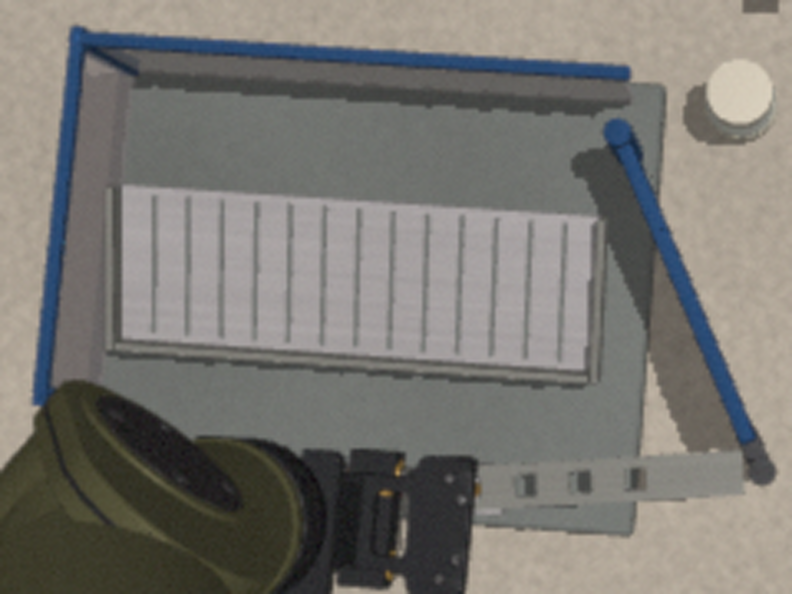

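View pics/s5c.png

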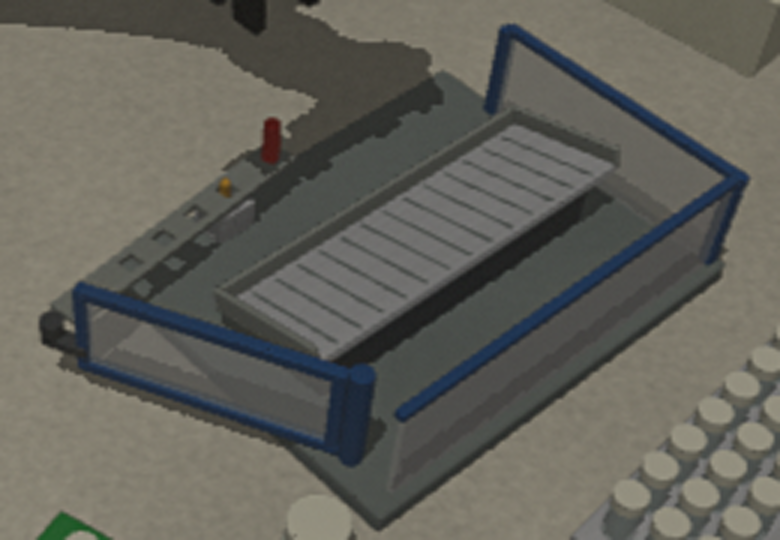

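Run:
```python
from h import *
def top(u,v): return 100+u/3.3,150+v/3.3
def sc(u,v): return 250+u/3.,110+v/3.
for nm,t,s in [('lipR',(597,382),(218,290)),('lipL',(108,350),(512,110)),('farL',(110,186),(620,152)),('farR',(604,218),(326,352)),('post',(620,132),(357,375)),('rimC',(78,36),(738,178)),('pin',(478,488),(224,183))]:
    r=[ray('top',*top(*t)),ray('scene',*sc(*s))]
    P=tri(r); print(nm,P.round(4),[round(float(np.linalg.norm(np.cross(P-o,d))),4) for o,d in r])
im=cv2.imread('pics/s5.png'); cv2.imwrite('pics/s5d.png',cv2.resize(im[140:240,315:465],None,fx=5.3,fy=5.3,interpolation=cv2.INTER_CUBIC))
im=cv2.imread('pics/t5.png'); cv2.imwrite('pics/t5d.png',cv2.resize(im[195:275,125:290],None,fx=4.8,fy=4.8,interpolation=cv2.INTER_CUBIC))
```

```text
lipR [0.5247 0.0108 0.0533] [0.0025, 0.0025]
lipL [0.55  0.327 0.046] [0.0005, 0.0005]
farL [0.6533 0.3165 0.074 ] [0.0013, 0.0013]
farR [0.6284 0.0045 0.076 ] [0.0048, 0.0048]
post [ 0.6739 -0.0128  0.1065] [0.0003, 0.0003]
rimC [0.7431 0.326  0.1013] [0.0001, 0.0001]
pin [0.4591 0.0847 0.0648] [0.0021, 0.0021]
```

View pics/s5d.png

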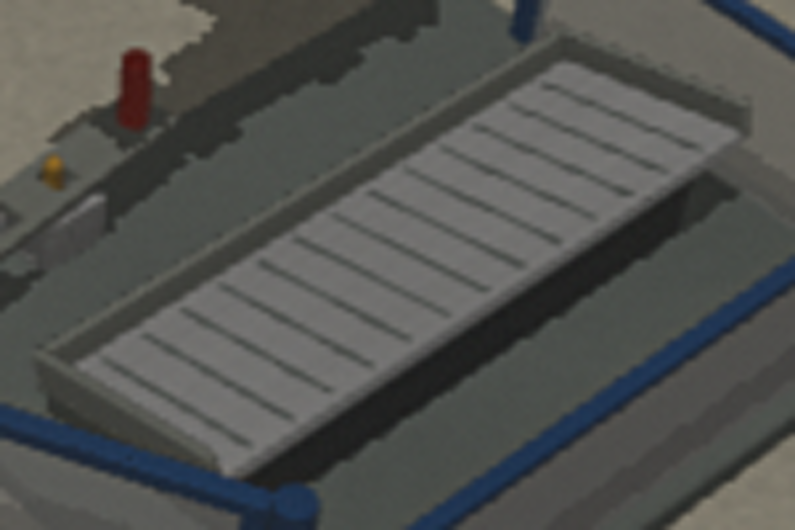

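View pics/t5d.png

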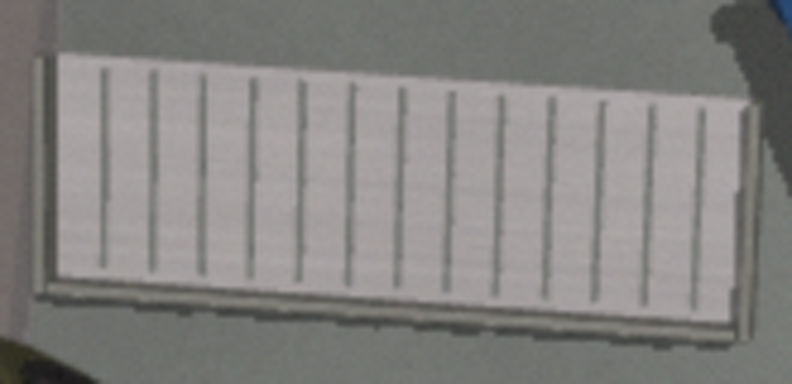

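Run:
```python
from h import *
def top(u,v): return 125+u/4.8,195+v/4.8
def sc(u,v): return 315+u/5.3,140+v/5.3
D={}
for nm,t,s in [('footL',(57,277),(563,65)),('footR',(730,322),(85,365)),('farL',(57,52),(740,134)),('farR',(750,100),(230,475))]:
    r=[ray('top',*top(*t)),ray('scene',*sc(*s))]
    P=tri(r); D[nm]=P; print(nm,P.round(4),[round(float(np.linalg.norm(np.cross(P-o,d))),4) for o,d in r])
d=lambda a,b:np.linalg.norm(D[a]-D[b])
print(d('footL','footR'),d('farL','farR'),d('footL','farL'),d('footR','farR'))
v=D['farL']-D['footL']; print(np.degrees(np.arctan2(v[2],np.hypot(v[0],v[1]))))
print('mid foot',(D['footL']+D['footR'])/2,'mid far',(D['farL']+D['farR'])/2)
```

```text
footL [0.5575 0.3222 0.036 ] [0.0005, 0.0005]
footR [0.5349 0.022  0.0451] [0.0056, 0.0056]
farL [0.6549 0.312  0.0643] [0.0001, 0.0001]
farR [0.6287 0.0076 0.0669] [0.0027, 0.0027]
0.30113170736265654 0.3055591509538089 0.10192033307717596 0.09732596529493727
16.076690958643002
mid foot [0.5462314  0.17210625 0.0405914 ] mid far [0.64180732 0.15978294 0.06559436]
```

```bash
cat > cas.py <<'E'
from h import *
def find(im,n='top'):
    hsv=cv2.cvtColor(im,cv2.COLOR_BGR2HSV);H,S,V=[hsv[...,i].astype(int) for i in range(3)]
    g=((H>45)&(H<80)&(S>120)&(V>50)).astype(np.uint8)
    out=[]
    for c,a,mm in blobs(g,150):
        pts=np.argwhere(mm)[:,::-1].astype(np.float32); hull=cv2.convexHull(pts)
        W=np.array([onz(n,u,v,.015)[:2] for u,v in hull[:,0]],np.float32)
        (cc,wh,an)=cv2.minAreaRect(W*1000)
        if wh[0]<wh[1]: an+=90
        an=(an+90)%180-90
        m=np.zeros(im.shape[:2],np.uint8);cv2.fillConvexPoly(m,hull.astype(int),1)
        b=max(blobs((m>0)&(S<90)&(V>110),5),key=lambda b:b[1])
        out.append((onz(n,*b[0],.022)[:2],an,np.round(wh,0)))
    return out
if __name__=='__main__':
    import sys
    st,im=snap('top',sys.argv[1])
    for o in find(im): print(o[0].round(4),'long axis yaw',round(o[1],1),o[2])
    print(st['time'])
E
python3 cas.py t6
python3 - <<'E'
from h import *
def top(u,v): return 125+u/4.8,195+v/4.8
L=onz('top',*top(57,277),.0405);Rr=onz('top',*top(730,322),.0405);print(L,Rr,(L+Rr)/2,np.linalg.norm(L-Rr))
L=onz('top',*top(57,52),.065);Rr=onz('top',*top(750,100),.065);print(L,Rr,(L+Rr)/2)
E
```

```text
[ 0.6034 -0.354 ] long axis yaw 9.5 [57. 36.]
[ 0.6005 -0.1911] long axis yaw 11.0 [57. 34.]
[ 0.4541 -0.3528] long axis yaw 27.9 [58. 35.]
[ 0.447  -0.2064] long axis yaw -4.3 [33. 57.]
12.3667
[0.55693648 0.32000873 0.0405    ] [0.5313554 0.018341  0.0405   ] [0.54414594 0.16917487 0.0405    ] 0.30275040964010846
[0.65474884 0.31161962 0.065     ] [0.62710872 0.00579975 0.065     ] [0.64092878 0.15870969 0.065     ]
```

Run:
```python
from h import *
plan([.447,-.2064,.215],tgtR(85.7))
```

```text
p [0.4554 0.1397 0.2158] yaw 84.41 rotvec tool [-0.0001  0.0001 -0.0226] | shift cm after rot [-34.58   1.76   0.08] | before rot [-34.53   2.54   0.08]
```

apply_moves:
  increments:
    - [-1,0.1,0,0,0,-0.023]
    - [-2,0.1,0,0,0,0]
    - [-2.5,0.1,0,0,0,0]
    - [-2.5,0.1,0,0,0,0]
    - [-2.5,0.1,0,0,0,0]
    - [-2.5,0.1,0,0,0,0]
    - [-2.5,0.1,0,0,0,0]
    - [-2.5,0.1,0,0,0,0]
    - [-2.5,0.1,0,0,0,0]
    - [-2.5,0.1,0,0,0,0]
    - [-2.5,0.1,0,0,0,0]
    - [-2.5,0.1,0,0,0,0]
    - [-2.5,0.1,0,0,0,0]
    - [-2,0.2,1,0,0,0]
    - [-1.5,0.2,2,0,0,0]
    - [-1,0.1,2,0,0,0]
    - [0,0,2,0,0,0]
    - [0,0,1,0,0,0]
    - [0,0,0,0,0,0]
    - [0,0,0,0,0,0]
  hand: 6

```text
time: 14.08
ee_pos: [0.4473, -0.2104, 0.1356]
orientation: [0.733, 0.681, -0.0, -0.0]
contact_force: [0.8, -1.3, 0.2]
finger_gap: 0.0601
```

apply_moves:
  increments:
    - [0,0,0,0,0,0]
    - [0,0,0,0,0,0]

```text
time: 14.25
ee_pos: [0.448, -0.2106, 0.1367]
orientation: [0.733, 0.681, 0.0, 0.001]
contact_force: [0.3, -0.1, -0.2]
finger_gap: 0.06
```

Run:
```python
from h import *
st,im=snap('wrist','w9'); print(st['time'],proj('wrist',[.447,-.2064,.022],st))
plan([.447,-.2064,.026],tgtR(85.7))
```

```text
14.25 [330.94181078 231.26538952]
p [ 0.448  -0.2107  0.1367] yaw 85.77 rotvec tool [0.0017 0.0004 0.0013] | shift cm after rot [ 0.43 -0.13 11.07] | before rot [ 0.43 -0.15 11.07]
```

View pics/w9.png

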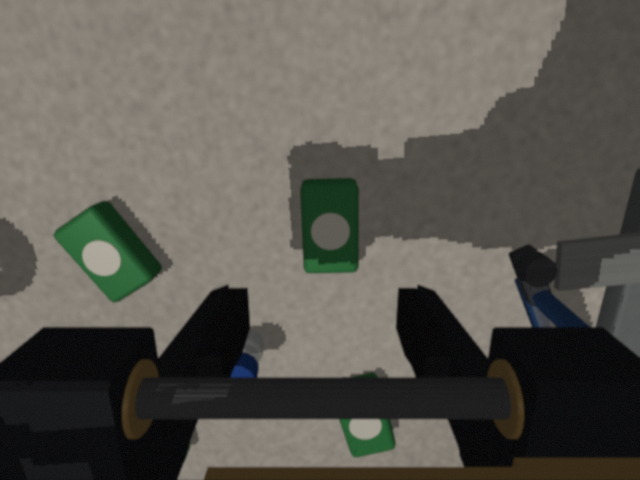

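apply_moves:
  increments:
    - [0.2,-0.07,1,0,0,0]
    - [0.23,-0.07,1,0,0,0]
    - [0,0,1,0,0,0]
    - [0,0,1,0,0,0]
    - [0,0,1,0,0,0]
    - [0,0,1,0,0,0]
    - [0,0,1,0,0,0]
    - [0,0,1,0,0,0]
    - [0,0,1,0,0,0]
    - [0,0,0.8,0,0,0]
    - [0,0,0.47,0,0,0]
    - [0,0,0,0,0,0]
    - [0,0,0,0,0,0]
    - [0,0,0,0,0,0]
    - [0,0,0,0,0,0]

```text
time: 15.55
ee_pos: [0.4466, -0.2065, 0.0336]
orientation: [0.733, 0.68, 0.0, 0.0]
contact_force: [0.2, -0.5, 0.6]
finger_gap: 0.0596
```

apply_moves:
  increments:
    - [0,0,0,0,0,0]
    - [0,0,0,0,0,0]
    - [0,0,0,0,0,0]
    - [0,0,0,0,0,0]
    - [0,0,0,0,0,0]
    - [0,0,0,0,0,0]
  hand: 2.5

```text
time: 16.05
ee_pos: [0.4464, -0.2063, 0.0332]
orientation: [0.733, 0.681, 0.0, 0.0]
contact_force: [0.1, -0.0, 2.2]
finger_gap: 0.0358
```

```bash
cat >> h.py <<'E'
O=np.array([.5445,.1695,.0405]); YAW=-4.9
_Ry=R.from_euler('z',YAW,degrees=True)*R.from_euler('y',-14,degrees=True)  # rack frame
def rack(x,y,z): return O+_Ry.apply([x,y,z])
def rackR():
    m=_Ry.as_matrix(); return R.from_matrix(np.stack([m[:,1],m[:,0],-m[:,2]],1))
def inrack(P): return _Ry.inv().apply(np.array(P)-O)
E
python3 - <<'E'
from h import *
st=arm.state();print(st['finger_gap'],st['contact_force'])
plan(st['ee_pos'])
print(rackR().as_matrix().round(3))
E
```

```text
0.035795920952776644 [ 0.1134466  -0.00865054  2.18611513]
p [ 0.4464 -0.2063  0.0332] yaw 85.77 rotvec tool [0. 0. 0.] | shift cm after rot [0. 0. 0.] | before rot [0. 0. 0.]
[[ 0.085  0.967  0.241]
 [ 0.996 -0.083 -0.021]
 [-0.     0.242 -0.97 ]]
```

apply_moves:
  increments:
    - [0,0,-1,0,0,0]
    - [0,0,-2,0,0,0]
    - [0,0,-2.5,0,0,0]
    - [0,0,-2.5,0,0,0]
    - [0,0,-2.5,0,0,0]
    - [0,0,-2.5,0,0,0]
    - [0,0,-2,0,0,0]
    - [0,0,-1,0,0,0]
    - [0,0,0,0,0,0]
    - [0,0,0,0,0,0]

```text
time: 16.88
ee_pos: [0.4461, -0.2065, 0.1931]
orientation: [0.733, 0.68, 0.0, 0.0]
contact_force: [-0.3, 1.3, -1.1]
finger_gap: 0.0356
```

Run:
```python
from h import *
st,im=snap('wrist','w10');print(st['finger_gap'],st['contact_force'],st['time'])
for z in (.0952,.0352): print(rack(.032,.105,z).round(4)); plan(rack(.032,.105,z),rackR())
plan([*rack(.032,.105,.0952)[:2],.195])
```

```text
0.035560848405330844 [-0.27501584  1.28338801 -1.12270588] 16.8833
[0.5615 0.2734 0.1406]
p [ 0.4457 -0.2064  0.1925] yaw 85.76 rotvec tool [-0.2455 -0.0015  0.0115] | shift cm after rot [48.8   5.96  6.83] | before rot [48.71  8.    5.18]
[0.5759 0.2722 0.0824]
p [ 0.4457 -0.2064  0.1925] yaw 85.76 rotvec tool [-0.2455 -0.0015  0.0115] | shift cm after rot [48.8   5.96 12.83] | before rot [48.69  9.46 11.  ]
p [ 0.4457 -0.2064  0.1925] yaw 85.76 rotvec tool [0. 0. 0.] | shift cm after rot [48.71  8.   -0.26] | before rot [48.71  8.   -0.26]
```

View pics/w10.png

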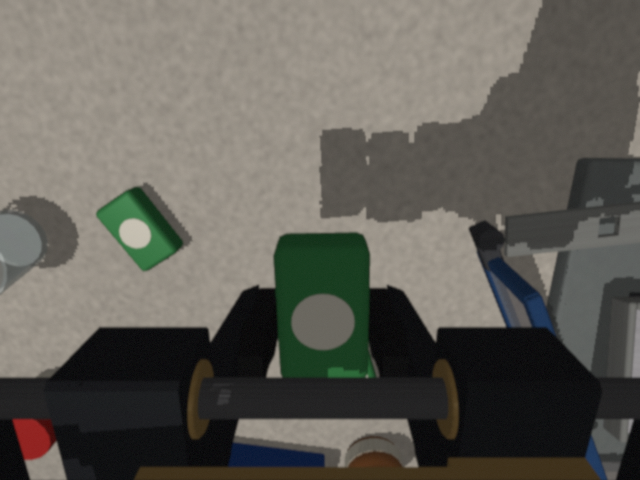

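apply_moves:
  increments:
    - [1,0,0,0,0,0]
    - [2,0.5,0,0,0,0]
    - [3,0.5,0,0,0,0]
    - [3,0.5,0,0,0,0]
    - [3,0.5,0,0,0,0]
    - [3,0.5,0,0,0,0]
    - [3,0.5,0,0,0,0]
    - [3,0.5,0,0,0,0]
    - [3,0.5,0,0,0,0]
    - [3,0.5,0,0,0,0]
    - [3,0.5,0,0,0,0]
    - [3,0.5,0,0,0,0]
    - [3,0.5,0,0,0,0]
    - [3,0.5,0,0,0,0]
    - [3,0.5,0,0,0,0]
    - [2.5,0.5,0,0,0,0]
    - [2,0.5,0,0,0,0]
    - [1.2,0,0,0,0,0]
    - [1,0,0,0,0,0]
    - [0,0,0,0,0,0]

```text
time: 18.6
ee_pos: [0.5606, 0.2759, 0.1923]
orientation: [0.732, 0.682, -0.0, -0.001]
contact_force: [-0.0, 0.2, -0.1]
finger_gap: 0.0358
```

apply_moves:
  increments:
    - [0,0,0,-0.12,0,0.006]
    - [0,0,0,-0.125,0,0.006]
    - [0,0,0,0,0,0]
    - [0,0,0,0,0,0]
    - [0,0,0,0,0,0]

```text
time: 19.02
ee_pos: [0.5627, 0.2727, 0.1935]
orientation: [0.732, 0.671, 0.083, 0.09]
contact_force: [0.7, -0.0, -1.2]
finger_gap: 0.0354
```

Run:
```python
from h import *
st,im=snap('wrist','w11');print(st['finger_gap'],st['contact_force'],st['time'])
for z in (.0952,.0352): plan(rack(.032,.105,z),rackR())
```

```text
0.03541992247663084 [ 0.70177814 -0.01315311 -1.22928106] 19.0167
p [0.5636 0.2725 0.1936] yaw 84.95 rotvec tool [ 0.0004 -0.0011 -0.003 ] | shift cm after rot [ 0.08 -1.49  5.08] | before rot [ 0.07 -1.5   5.08]
p [0.5636 0.2725 0.1936] yaw 84.95 rotvec tool [ 0.0004 -0.0011 -0.003 ] | shift cm after rot [ 0.08 -1.49 11.08] | before rot [ 0.06 -1.5  11.08]
```

View pics/w11.png

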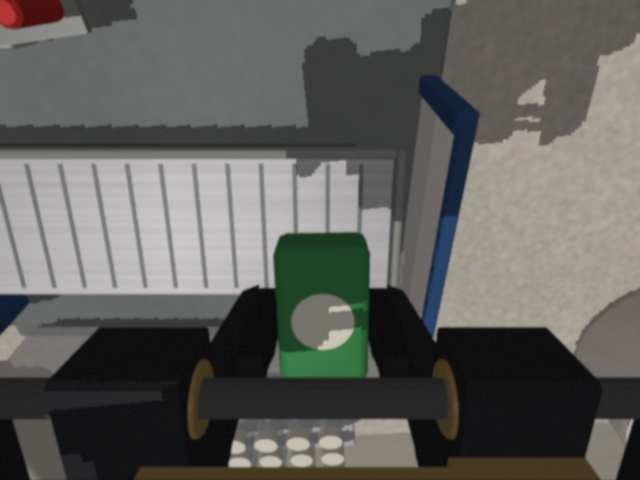

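Run:
```python
from h import *
st=arm.state()
def onplate(u,v):
    o,d=ray('wrist',u,v,st); n=_Ry.as_matrix()[:,2]; t=np.dot(O-o,n)/np.dot(d,n); return inrack(o+t*d)
from h import _Ry
for q in [(100,158),(250,159),(392,170),(393,215),(60,292),(200,292)]: print(q,onplate(*q).round(4))
im=cv2.imread('pics/w11.png');cv2.imwrite('pics/w11c.png',cv2.resize(im[130:330,0:440],None,fx=1.8,fy=2.5,interpolation=cv2.INTER_CUBIC))
```

```text
(100, 158) [ 0.004  -0.0444 -0.    ]
(250, 159) [ 0.005   0.0552 -0.    ]
(392, 170) [ 0.0127  0.1501 -0.    ]
(393, 215) [ 0.0442  0.1524 -0.    ]
(60, 292) [ 0.1026 -0.0914 -0.    ]
(200, 292) [ 0.103   0.0123 -0.    ]
```

View pics/w11c.png

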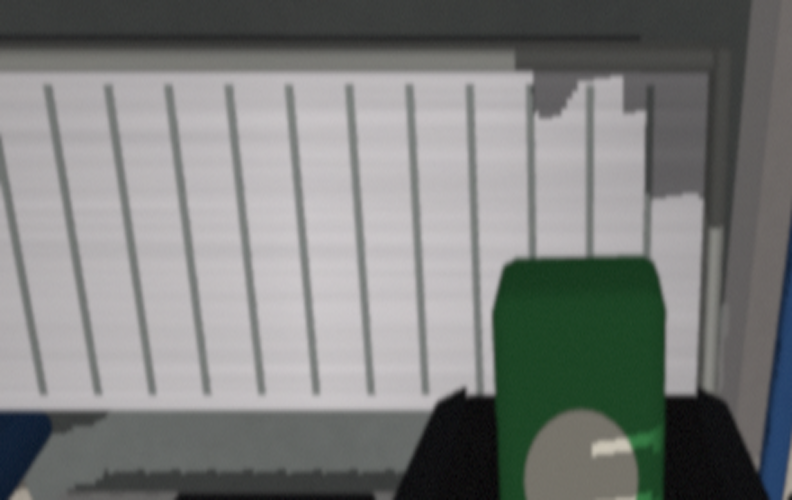

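apply_moves:
  increments:
    - [0.04,-0.5,1,0,0,0]
    - [0.03,-0.5,1.5,0,0,0]
    - [0,0,1.5,0,0,0]
    - [0,0,1.5,0,0,0]
    - [0,0,1.5,0,0,0]
    - [0,0,1,0,0,0]
    - [0,0,1,0,0,0]
    - [0,0,0.5,0,0,0]
    - [0,0,0,0,0,0]
    - [0,0,0,0,0,0]
    - [0,0,0,0,0,0]

```text
time: 19.98
ee_pos: [0.5756, 0.2734, 0.0992]
orientation: [0.731, 0.671, 0.084, 0.089]
contact_force: [0.5, 0.4, -0.8]
finger_gap: 0.0357
```

Run:
```python
from h import *
st,im=snap('wrist','w12');print(st['finger_gap'],st['contact_force'],st['time'])
plan(rack(.037,.105,.0352),rackR())
st,im=snap('scene','s12')
cv2.imwrite('pics/s12c.png',cv2.resize(im[60:270,300:510],None,fx=3.5,fy=2.8,interpolation=cv2.INTER_CUBIC))
```

```text
0.035717944336162114 [ 0.47914572  0.37581196 -0.83014186] 19.9833
p [0.5756 0.2735 0.0993] yaw 85.1 rotvec tool [ 0.0013 -0.0024 -0.0007] | shift cm after rot [-0.13  0.13  1.65] | before rot [-0.13  0.13  1.65]
```

View pics/w12.png

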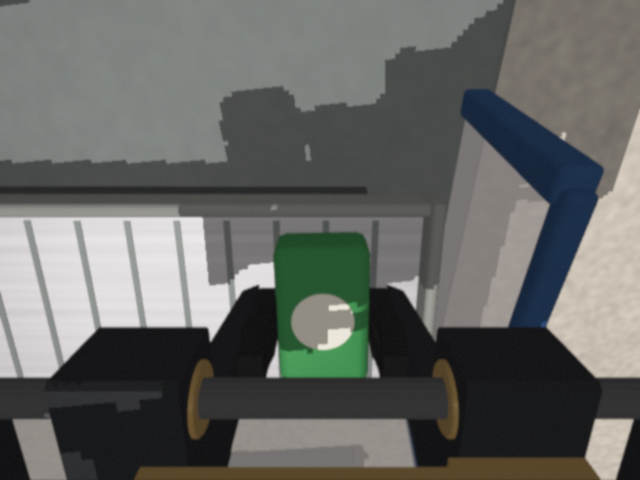

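View pics/s12c.png

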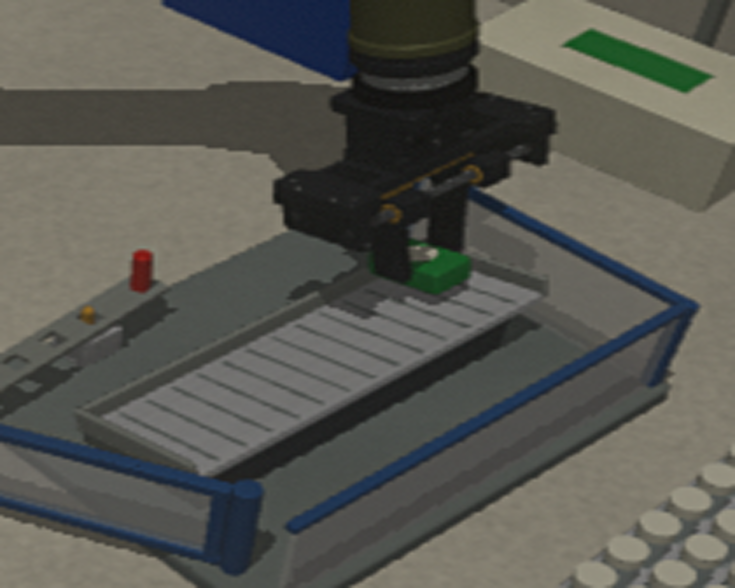

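apply_moves:
  increments:
    - [-0.1,0.1,0.3,0,0,0]
    - [0,0,0.3,0,0,0]
    - [0,0,0.3,0,0,0]
    - [0,0,0.3,0,0,0]
    - [0,0,0,0,0,0]
    - [0,0,0,0,0,0]

```text
time: 20.58
ee_pos: [0.579, 0.2718, 0.0868]
orientation: [0.731, 0.671, 0.083, 0.089]
contact_force: [-0.2, -0.1, -0.2]
finger_gap: 0.0357
```

Run:
```python
from h import *
st,im=snap('wrist','w13');print(st['finger_gap'],st['contact_force'],st['wrist_torque'],st['time'])
plan(rack(.037,.105,.0352),rackR())
from h import _Ry
def onplate(u,v):
    o,d=ray('wrist',u,v,st); n=_Ry.as_matrix()[:,2]; t=np.dot(O-o,n)/np.dot(d,n); return inrack(o+t*d)
cv2.imwrite('pics/w13c.png',cv2.resize(im[150:400,60:460],None,fx=2,fy=2.4,interpolation=cv2.INTER_CUBIC))
for v in range(200,260,10): print(v,onplate(120,v).round(4))
```

```text
0.03569096975977954 [-0.18801429 -0.13277108 -0.19068072] [-0.00746035  0.25919639  0.01701142] 20.5833
p [0.579  0.2719 0.087 ] yaw 85.1 rotvec tool [ 0.0003 -0.0013 -0.0003] | shift cm after rot [0.01 0.09 0.37] | before rot [0.   0.09 0.37]
200 [-0.0045  0.0199  0.    ]
210 [-0.0002  0.0192  0.    ]
220 [0.0041 0.0186 0.    ]
230 [0.0086 0.0179 0.    ]
240 [0.0131 0.0171 0.    ]
250 [ 0.0177  0.0164 -0.    ]
```

View pics/w13c.png

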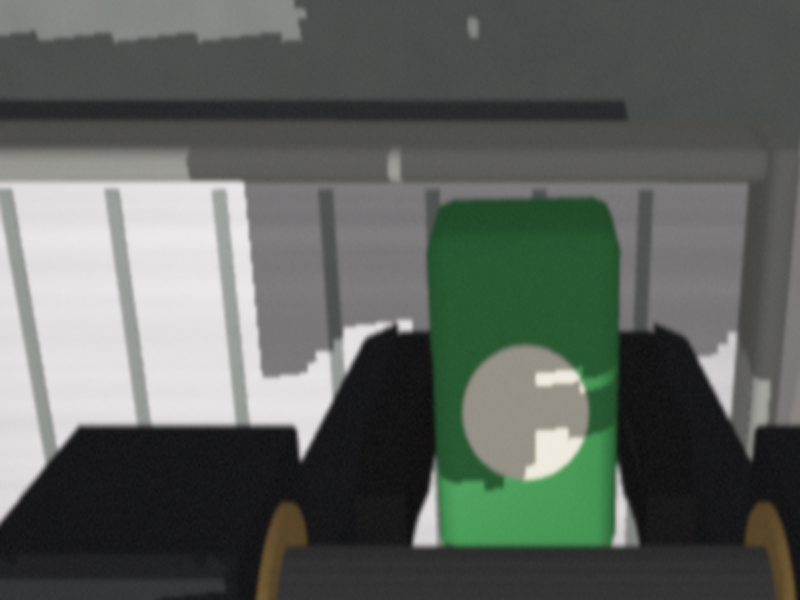

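apply_moves:
  increments:
    - [0,-0.1,0.15,0,0,0]
    - [0,0,0.15,0,0,0]
    - [0,0,0,0,0,0]
    - [0,0,0,0,0,0]
    - [0,0,0,0,0,0]

```text
time: 21.05
ee_pos: [0.5788, 0.272, 0.0855]
orientation: [0.731, 0.671, 0.084, 0.09]
contact_force: [-4.5, -0.2, 11.9]
finger_gap: 0.0356
```

apply_moves:
  increments:
    - [0,0,0.15,0,0,0]
    - [0,0,0,0,0,0]
    - [0,0,0,0,0,0]

```text
time: 21.3
ee_pos: [0.5789, 0.272, 0.0853]
orientation: [0.731, 0.671, 0.084, 0.09]
contact_force: [-9.1, -2.3, 22.3]
finger_gap: 0.0361
```

```bash
sed -i 's/^O=np.array.*; YAW/O=np.array([.546,.1694,.0405]); YAW/' h.py
python3 - <<'E'
from h import *
st=arm.state();print(st['finger_gap'],st['contact_force'],st['wrist_torque'],st['time'],inrack(st['ee_pos']))
E
```

```text
0.036134633382545314 [-9.13289015 -2.26016352 22.25155824] [-0.60172868  1.00749205 -0.00893018] 21.3 [0.03413084 0.10506898 0.03763025]
```

apply_moves:
  increments:
    - [0,0,-0.2,0,0,0]
    - [0,0,0,0,0,0]
    - [0,0,0,0,0,0]

```text
time: 21.55
ee_pos: [0.5789, 0.2723, 0.0853]
orientation: [0.731, 0.671, 0.084, 0.09]
contact_force: [-5.4, 0.0, 10.2]
finger_gap: 0.0355
```

apply_moves:
  increments:
    - [0,0,0,0,0,0]
    - [0,0,0,0,0,0]
    - [0,0,0,0,0,0]
    - [0,0,0,0,0,0]
    - [0,0,-0.5,0,0,0]
    - [0,0,-1,0,0,0]
    - [0,0,-1.5,0,0,0]
    - [0,0,-2,0,0,0]
    - [0,0,-2,0,0,0]
    - [0,0,-2,0,0,0]
    - [0,0,-1.5,0,0,0]
    - [0,0,0,0,0,0]
    - [0,0,0,0,0,0]
    - [0,0,0,0,0,0]
  hand: 5

```text
time: 22.72
ee_pos: [0.5532, 0.2735, 0.1861]
orientation: [0.731, 0.671, 0.083, 0.09]
contact_force: [-1.0, 0.0, -0.1]
finger_gap: 0.0502
```

```bash
sed -i 's/^O=np.array.*; YAW/O=np.array([.5455,.1694,.0445]); YAW/' h.py
python3 - <<'E'
from h import *
st,im=snap('wrist','w14');print(st['finger_gap'],st['contact_force'],st['time'],inrack(st['ee_pos']))
cv2.imwrite('pics/w14c.png',im)
E
python3 cas.py t14
```

```text
0.0501538182436085 [-0.99513895  0.03289699 -0.13140322] 22.7167 [0.03310539 0.10442205 0.13766455]
[ 0.6034 -0.354 ] long axis yaw 9.1 [57. 36.]
[ 0.6005 -0.1912] long axis yaw 12.4 [57. 34.]
[0.5925 0.2898] long axis yaw 88.8 [39. 33.]
[ 0.4542 -0.3528] long axis yaw 28.5 [58. 35.]
22.7667
```

View pics/w14.png

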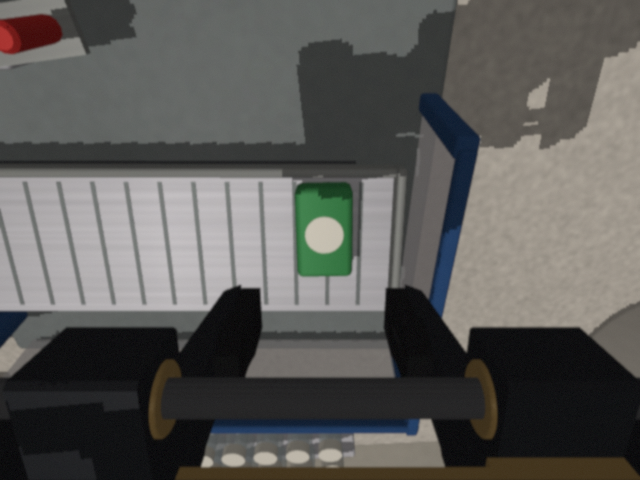

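Run:
```python
from h import *
plan([.6005,-.1912,.19],tgtR(101.5))
```

```text
p [0.5531 0.2734 0.1854] yaw 85.08 rotvec tool [ 0.242   0.0347 -0.2852] | shift cm after rot [-46.47  -4.62  -0.46] | before rot [-45.88   8.57   1.64]
```

apply_moves:
  increments:
    - [0,0,0,0.0807,0.0116,-0.095]
    - [0,0,0,0.0807,0.0116,-0.095]
    - [0,0,0,0.0807,0.0116,-0.095]
    - [-1.5,-0.2,0,0,0,0]
    - [-2.5,-0.3,0,0,0,0]
    - [-3,-0.3,0,0,0,0]
    - [-3,-0.3,0,0,0,0]
    - [-3,-0.3,0,0,0,0]
    - [-3,-0.3,0,0,0,0]
    - [-3,-0.3,0,0,0,0]
    - [-3,-0.3,0,0,0,0]
    - [-3,-0.3,0,0,0,0]
    - [-3,-0.3,0,0,0,0]
    - [-3,-0.3,0,0,0,0]
    - [-3,-0.3,0,0,0,0]
    - [-3,-0.3,0,0,0,0]
    - [-3,-0.3,0,0,0,0]
    - [-3,-0.3,1,0,0,0]
    - [-2,-0.2,2,0,0,0]
    - [-1.5,0,2,0,0,0]
  hand: 6

```text
time: 24.48
ee_pos: [0.6004, -0.1948, 0.1343]
orientation: [0.634, 0.773, 0.0, 0.001]
contact_force: [0.1, -0.1, -0.3]
finger_gap: 0.0602
```

apply_moves:
  increments:
    - [0,0,0.5,0,0,0]
    - [0,0,0,0,0,0]
    - [0,0,0,0,0,0]
    - [0,0,0,0,0,0]

```text
time: 24.82
ee_pos: [0.6017, -0.1885, 0.1318]
orientation: [0.632, 0.775, 0.002, 0.0]
contact_force: [-0.1, 1.6, 0.4]
finger_gap: 0.0602
```

Run:
```python
from h import *
st,im=snap('wrist','w15');print(st['time'],proj('wrist',[.6005,-.1912,.022],st))
plan([.6005,-.1912,.029],tgtR(101.5))
```

```text
24.8167 [319.99169025 233.33671227]
p [ 0.6018 -0.1887  0.132 ] yaw 101.64 rotvec tool [ 0.0039 -0.0015  0.0024] | shift cm after rot [-0.22 -0.18 10.3 ] | before rot [-0.23 -0.22 10.3 ]
```

View pics/w15.png

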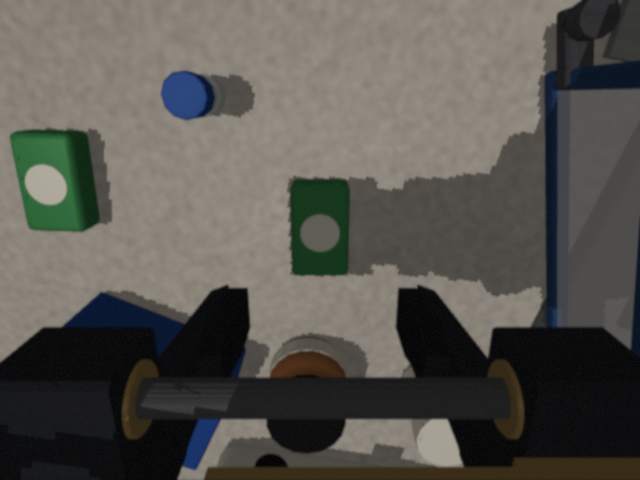

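apply_moves:
  increments:
    - [-0.11,-0.1,1,0,0,0]
    - [-0.11,-0.1,1,0,0,0]
    - [0,0,1,0,0,0]
    - [0,0,1,0,0,0]
    - [0,0,1,0,0,0]
    - [0,0,1,0,0,0]
    - [0,0,1,0,0,0]
    - [0,0,1,0,0,0]
    - [0,0,1,0,0,0]
    - [0,0,0.8,0,0,0]
    - [0,0,0.5,0,0,0]
    - [0,0,0,0,0,0]
    - [0,0,0,0,0,0]
    - [0,0,0,0,0,0]

```text
time: 26.03
ee_pos: [0.6, -0.1933, 0.0282]
orientation: [0.633, 0.774, 0.001, 0.001]
contact_force: [-0.6, 0.4, 0.1]
finger_gap: 0.0601
```

apply_moves:
  increments:
    - [0,0,0,0,0,0]
    - [0,0,0,0,0,0]
    - [0,0,0,0,0,0]
    - [0,0,0,0,0,0]
    - [0,0,0,0,0,0]
    - [0,0,0,0,0,0]
  hand: 2.5

```text
time: 26.53
ee_pos: [0.5997, -0.1932, 0.0281]
orientation: [0.633, 0.774, 0.001, 0.0]
contact_force: [-1.0, 0.1, 3.0]
finger_gap: 0.0357
```

apply_moves:
  increments:
    - [0,0,-1,0,0,0]
    - [0,0,-2,0,0,0]
    - [0,0,-2.5,0,0,0]
    - [0,0,-2.5,0,0,0]
    - [0,0,-2.5,0,0,0]
    - [0,0,-2.5,0,0,0]
    - [0,0,-2,0,0,0]
    - [0,0,-1,0,0,0]
    - [0,0,0,0,0,0]
    - [0,0,0,0,0,0]

```text
time: 27.37
ee_pos: [0.599, -0.1937, 0.1877]
orientation: [0.633, 0.774, 0.001, 0.0]
contact_force: [-0.1, 0.2, -1.1]
finger_gap: 0.0355
```

Run:
```python
from h import *
st,im=snap('wrist','w16');print(st['finger_gap'],st['contact_force'],st['time'])
plan([*rack(.034,.035,.1)[:2],.19],rackR())
```

```text
0.03548703964660556 [-0.13912194  0.19048151 -1.11872185] 27.3667
p [ 0.5984 -0.1937  0.1867] yaw 101.48 rotvec tool [-0.243  -0.0362  0.2842] | shift cm after rot [39.22 -7.19 -2.13] | before rot [39.74  3.87 -0.27]
```

View pics/w16.png

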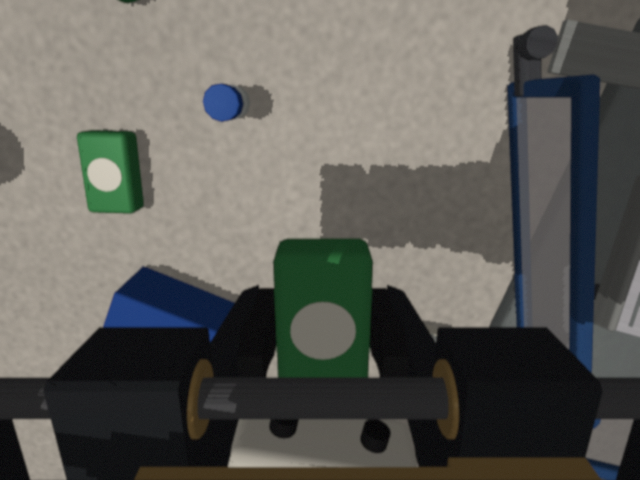

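apply_moves:
  increments:
    - [1,0.1,0,0,0,0]
    - [2,0.2,0,0,0,0]
    - [3,0.3,0,0,0,0]
    - [3,0.3,0,0,0,0]
    - [3,0.3,0,0,0,0]
    - [3,0.3,0,0,0,0]
    - [3,0.3,0,0,0,0]
    - [3,0.3,0,0,0,0]
    - [3,0.3,0,0,0,0]
    - [3,0.3,0,0,0,0]
    - [3,0.3,0,0,0,0]
    - [3,0.3,0,0,0,0]
    - [2.7,0.3,0,0,0,0]
    - [2,0.3,0,0,0,0]
    - [1.3,0.27,0,0,0,0]
    - [0.7,0,0,0,0,0]
    - [0,0,0,-0.081,-0.012,0.0947]
    - [0,0,0,-0.081,-0.012,0.0947]
    - [0,0,0,-0.081,-0.012,0.0947]
    - [0,0,0,0,0,0]

```text
time: 29.08
ee_pos: [0.5579, 0.2035, 0.1874]
orientation: [0.729, 0.674, 0.079, 0.09]
contact_force: [-1.4, -0.2, -0.2]
finger_gap: 0.036
```

apply_moves:
  increments:
    - [0,0,0,0,0,0]
    - [0,0,0,0,0,0]
    - [0,0,0,0,0,0]

```text
time: 29.33
ee_pos: [0.5625, 0.2031, 0.188]
orientation: [0.729, 0.674, 0.081, 0.088]
contact_force: [-0.4, 0.1, -0.2]
finger_gap: 0.0354
```

Run:
```python
from h import *
st,im=snap('wrist','w17');print(st['finger_gap'],st['contact_force'],st['time'])
plan(rack(.034,.035,.0281+.004),rackR())
```

```text
0.03535179567824921 [-0.40904752  0.05177941 -0.24139269] 29.3333
p [0.5624 0.2029 0.1879] yaw 85.41 rotvec tool [-0.0041 -0.0009  0.0054] | shift cm after rot [ 1.000e-02 -1.430e+00  1.037e+01] | before rot [ 1.000e-02 -1.390e+00  1.037e+01]
```

View pics/w17.png

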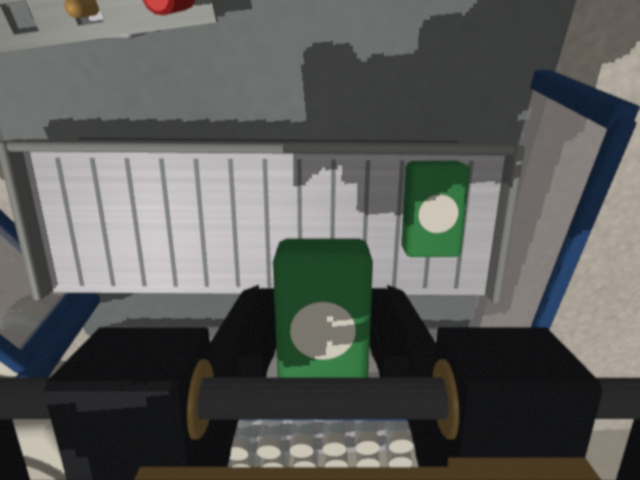

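apply_moves:
  increments:
    - [0,-0.5,1,-0.004,0,0.005]
    - [0,-0.5,1.5,0,0,0]
    - [0,-0.4,1.5,0,0,0]
    - [0,0,1.5,0,0,0]
    - [0,0,1.5,0,0,0]
    - [0,0,1,0,0,0]
    - [0,0,1,0,0,0]
    - [0,0,0.5,0,0,0]
    - [0,0,0.4,0,0,0]
    - [0,0,0.3,0,0,0]
    - [0,0,0,0,0,0]
    - [0,0,0,0,0,0]
    - [0,0,0,0,0,0]

```text
time: 30.47
ee_pos: [0.5725, 0.203, 0.0862]
orientation: [0.731, 0.672, 0.083, 0.09]
contact_force: [-0.1, 0.5, -0.9]
finger_gap: 0.0357
```

Run:
```python
from h import *
st=arm.state();print(st['finger_gap'],st['contact_force'],st['time'],inrack(st['ee_pos']))
plan(rack(.034,.035,.0281),rackR())
```

```text
0.03565863903323981 [-0.05365039  0.52725654 -0.91006139] 30.4667 [0.03339075 0.0357936  0.03467509]
p [0.5725 0.203  0.0862] yaw 85.2 rotvec tool [ 0.0012 -0.001   0.0016] | shift cm after rot [-0.08  0.06  0.66] | before rot [-0.08  0.06  0.66]
```

apply_moves:
  increments:
    - [0,0,0.2,0,0,0]
    - [0,0,0.2,0,0,0]
    - [0,0,0.1,0,0,0]
    - [0,0,0,0,0,0]
    - [0,0,0,0,0,0]
    - [0,0,0,0,0,0]

```text
time: 30.97
ee_pos: [0.5735, 0.2027, 0.0809]
orientation: [0.731, 0.672, 0.083, 0.09]
contact_force: [-0.1, -1.3, -0.5]
finger_gap: 0.0355
```

Run:
```python
from h import *
st=arm.state();print(st['finger_gap'],st['contact_force'],st['time'],inrack(st['ee_pos']))
```

```text
0.03546803390084418 [-0.08377822 -1.27376594 -0.46525811] 30.9667 [0.03313119 0.03561125 0.02922953]
```

apply_moves:
  increments:
    - [0,0,0.1,0,0,0]
    - [0,0,0,0,0,0]
    - [0,0,0,0,0,0]

```text
time: 31.22
ee_pos: [0.5737, 0.2027, 0.0805]
orientation: [0.731, 0.672, 0.083, 0.09]
contact_force: [-2.9, 0.1, 5.1]
finger_gap: 0.036
```

apply_moves:
  increments:
    - [0,0,0,0,0,0]
    - [0,0,0,0,0,0]
    - [0,0,0,0,0,0]
    - [0,0,0,0,0,0]
    - [0,0,-0.5,0,0,0]
    - [0,0,-1,0,0,0]
    - [0,0,-1.5,0,0,0]
    - [0,0,-2,0,0,0]
    - [0,0,-2,0,0,0]
    - [0,0,-2,0,0,0]
    - [0,0,-1.5,0,0,0]
    - [0,0,0,0,0,0]
    - [0,0,0,0,0,0]
    - [0,0,0,0,0,0]
  hand: 4.8

```text
time: 32.38
ee_pos: [0.5483, 0.2045, 0.1816]
orientation: [0.731, 0.672, 0.082, 0.09]
contact_force: [-0.6, -0.4, -0.1]
finger_gap: 0.0481
```

```bash
python3 - <<'E'
from h import *
st,im=snap('wrist','w18');print(st['finger_gap'],st['contact_force'],st['time'],inrack(st['ee_pos']))
E
python3 cas.py t18
```

```text
0.04807504876113861 [-0.58049543 -0.42068466 -0.08381531] 32.3833 [0.03301141 0.03516721 0.13306018]
[ 0.6035 -0.3541] long axis yaw 9.7 [57. 35.]
[0.59   0.2897] long axis yaw 0.6 [41. 38.]
[0.5868 0.2171] long axis yaw 85.0 [38. 34.]
[ 0.4542 -0.3528] long axis yaw 28.5 [58. 35.]
32.4333
```

View pics/w18.png

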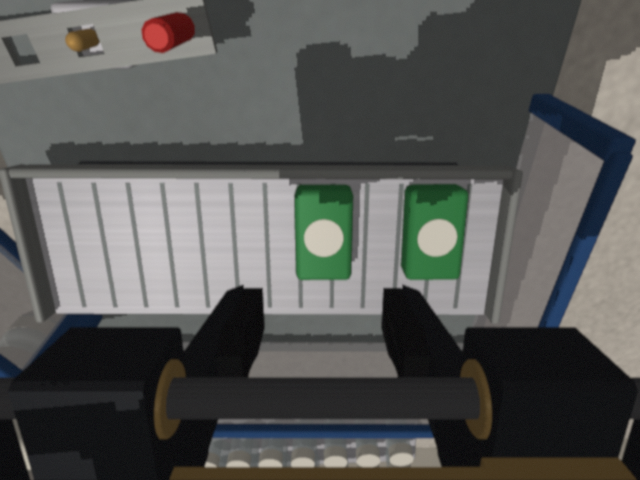

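Run:
```python
from h import *
print(arm.state()['joints'].round(2))
plan([.4542,-.3528,.185],tgtR(118.3))
```

```text
[-0.4   0.69 -0.17  1.97  0.73  0.38  0.29]
p [0.5481 0.2045 0.1809] yaw 85.19 rotvec tool [ 0.2366  0.0715 -0.5748] | shift cm after rot [-44.62 -34.69  -0.41] | before rot [-56.32  -4.46  -1.47]
```

apply_moves:
  increments:
    - [0,0,0,0.0394,0.0119,-0.0958]
    - [0,0,0,0.0394,0.0119,-0.0958]
    - [0,0,0,0.0394,0.0119,-0.0958]
    - [0,0,0,0.0394,0.0119,-0.0958]
    - [0,0,0,0.0394,0.0119,-0.0958]
    - [0,0,0,0.0394,0.0119,-0.0958]
    - [-1.2,-0.93,0,0,0,0]
    - [-2.4,-1.87,0,0,0,0]
    - [-2.4,-1.87,0,0,0,0]
    - [-2.4,-1.87,0,0,0,0]
    - [-2.4,-1.87,0,0,0,0]
    - [-2.4,-1.87,0,0,0,0]
    - [-2.4,-1.87,0,0,0,0]
    - [-2.4,-1.87,0,0,0,0]
    - [-2.4,-1.87,0,0,0,0]
    - [-2.4,-1.87,0,0,0,0]
    - [-2.4,-1.87,0,0,0,0]
    - [-2.4,-1.87,0,0,0,0]
    - [-2.4,-1.87,0,0,0,0]
    - [-2.4,-1.87,0,0,0,0]
  hand: 6

```text
time: 34.15
ee_pos: [0.479, -0.2016, 0.1802]
orientation: [0.513, 0.858, 0.001, -0.001]
contact_force: [0.2, 0.5, 0.0]
finger_gap: 0.0597
```

apply_moves:
  increments:
    - [-2.4,-1.87,0,0,0,0]
    - [-2.4,-1.87,0,0,0,0]
    - [-2.4,-1.87,0,0,0,0]
    - [-2.4,-1.87,0,0,0,0]
    - [-2,-1.6,1,0,0,0]
    - [-1.5,-1.1,2,0,0,0]
    - [-1.1,-0.9,2,0,0,0]
    - [0,0,0.5,0,0,0]
    - [0,0,0,0,0,0]
    - [0,0,0,0,0,0]
    - [0,0,0,0,0,0]

```text
time: 35.07
ee_pos: [0.451, -0.3759, 0.127]
orientation: [0.512, 0.859, 0.002, 0.001]
contact_force: [-0.4, -0.6, -0.7]
finger_gap: 0.0599
```

Run:
```python
from h import *
st,im=snap('wrist','w19');print(st['time'],proj('wrist',[.4542,-.3528,.022],st))
plan([.4542,-.3528,.029],tgtR(118.3))
```

```text
35.0667 [354.98127327 260.29529252]
p [ 0.4511 -0.3761  0.1272] yaw 118.45 rotvec tool [0.0034 0.0006 0.0026] | shift cm after rot [1.91 1.38 9.82] | before rot [1.91 1.35 9.82]
```

View pics/w19.png

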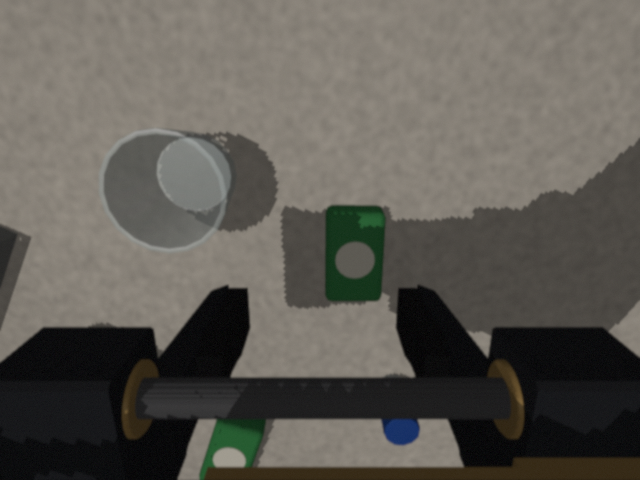

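apply_moves:
  increments:
    - [0.9,0.7,0,0,0,0]
    - [1.0,0.67,0.5,0,0,0]
    - [0,0,1,0,0,0]
    - [0,0,1,0,0,0]
    - [0,0,1,0,0,0]
    - [0,0,1,0,0,0]
    - [0,0,1,0,0,0]
    - [0,0,1,0,0,0]
    - [0,0,1,0,0,0]
    - [0,0,1,0,0,0]
    - [0,0,0.8,0,0,0]
    - [0,0,0.5,0,0,0]
    - [0,0,0,0,0,0]
    - [0,0,0,0,0,0]
    - [0,0,0,0,0,0]

```text
time: 36.37
ee_pos: [0.4532, -0.3544, 0.0284]
orientation: [0.513, 0.859, 0.001, 0.001]
contact_force: [0.2, 0.5, -0.3]
finger_gap: 0.0602
```

apply_moves:
  increments:
    - [0,0,0,0,0,0]
    - [0,0,0,0,0,0]
    - [0,0,0,0,0,0]
    - [0,0,0,0,0,0]
    - [0,0,0,0,0,0]
    - [0,0,0,0,0,0]
  hand: 2.5

```text
time: 36.87
ee_pos: [0.453, -0.3544, 0.0283]
orientation: [0.513, 0.859, 0.001, 0.001]
contact_force: [-0.5, 0.7, 2.9]
finger_gap: 0.0355
```

apply_moves:
  increments:
    - [0,0,-1,0,0,0]
    - [0,0,-2,0,0,0]
    - [0,0,-2.5,0,0,0]
    - [0,0,-2.5,0,0,0]
    - [0,0,-2.5,0,0,0]
    - [0,0,-2.5,0,0,0]
    - [0,0,-2,0,0,0]
    - [0,0,-1,0,0,0]
    - [0,0,0,0,0,0]
    - [0,0,0,0,0,0]

```text
time: 37.7
ee_pos: [0.4523, -0.3546, 0.188]
orientation: [0.513, 0.858, 0.001, 0.0]
contact_force: [-0.4, -0.5, -0.8]
finger_gap: 0.0357
```

Run:
```python
from h import *
st,im=snap('wrist','w20');print(st['finger_gap'],st['contact_force'],st['time'])
plan([*rack(.034,-.035,.1)[:2],.19],rackR())
```

```text
0.03574711399310152 [-0.41628136 -0.45895973 -0.76803817] 37.7
p [ 0.4518 -0.3543  0.1872] yaw 118.3 rotvec tool [-0.2373 -0.0724  0.5763] | shift cm after rot [49.48  5.64  1.11] | before rot [38.27 31.89 -0.21]
```

View pics/w20.png

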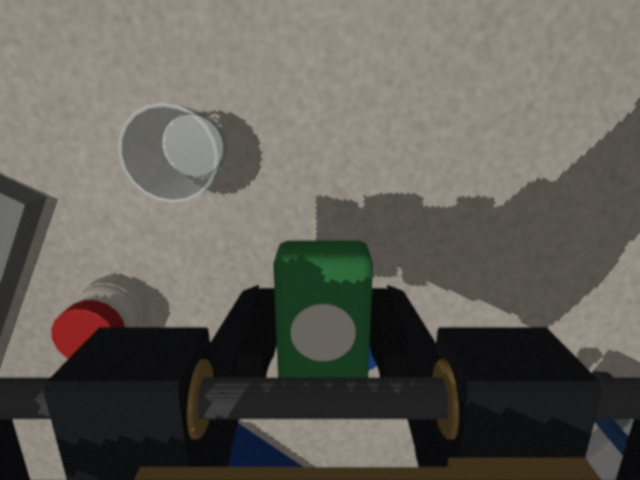

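apply_moves:
  increments:
    - [1.2,1,0,0,0,0]
    - [2.4,2,0,0,0,0]
    - [2.4,2,0,0,0,0]
    - [2.4,2,0,0,0,0]
    - [2.4,2,0,0,0,0]
    - [2.4,2,0,0,0,0]
    - [2.4,2,0,0,0,0]
    - [2.4,2,0,0,0,0]
    - [2.4,2,0,0,0,0]
    - [2.4,2,0,0,0,0]
    - [2.4,2,0,0,0,0]
    - [2.4,2,0,0,0,0]
    - [2.4,2,0,0,0,0]
    - [2.4,2,0,0,0,0]
    - [2.4,2,0,0,0,0]
    - [1.8,1.5,0,0,0,0]
    - [1.1,0.9,0,0,0,0]
    - [0.57,0.49,0,0,0,0]
    - [0,0,0,0,0,0]

```text
time: 39.33
ee_pos: [0.5513, 0.1355, 0.1875]
orientation: [0.512, 0.859, 0.001, -0.001]
contact_force: [-0.1, 0.2, -1.2]
finger_gap: 0.0358
```

apply_moves:
  increments:
    - [0,0,0,-0.0396,-0.0121,0.096]
    - [0,0,0,-0.0396,-0.0121,0.096]
    - [0,0,0,-0.0396,-0.0121,0.096]
    - [0,0,0,-0.0396,-0.0121,0.096]
    - [0,0,0,-0.0396,-0.0121,0.096]
    - [0,0,0,-0.0396,-0.0121,0.096]
    - [0,0,0,0,0,0]
    - [0,0,0,0,0,0]
    - [0,0,0,0,0,0]
    - [0,0,0,0,0,0]

```text
time: 40.17
ee_pos: [0.5525, 0.1329, 0.1885]
orientation: [0.731, 0.671, 0.083, 0.09]
contact_force: [-0.5, -0.4, -0.2]
finger_gap: 0.0355
```

```bash
python3 - <<'E'
from h import *
st,im=snap('wrist','w21');print(st['finger_gap'],st['contact_force'],st['time'])
plan(rack(.034,-.035,.0283+.004),rackR())
E
python3 cas.py t21
```

```text
0.0355399432584943 [-0.47992685 -0.43945421 -0.21463302] 40.1667
p [0.5525 0.1329 0.1885] yaw 85.1 rotvec tool [0.0015 0.0004 0.    ] | shift cm after rot [ 0.08 -1.06 10.5 ] | before rot [ 0.08 -1.08 10.5 ]
[ 0.6362 -0.3545] long axis yaw 10.1 [57. 36.]
[0.5947 0.2839] long axis yaw 88.8 [39. 27.]
[0.6062 0.1883] long axis yaw 80.8 [85. 25.]
40.2167
```

View pics/w21.png

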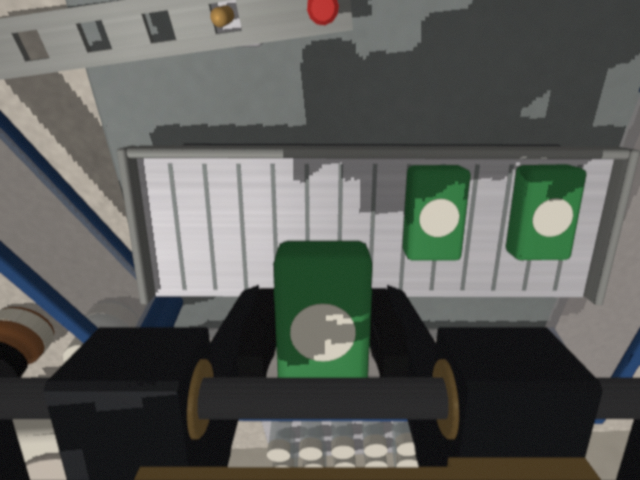

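apply_moves:
  increments:
    - [0.08,-0.4,1,0,0,0]
    - [0,-0.4,1.5,0,0,0]
    - [0,-0.26,1.5,0,0,0]
    - [0,0,1.5,0,0,0]
    - [0,0,1.5,0,0,0]
    - [0,0,1,0,0,0]
    - [0,0,1,0,0,0]
    - [0,0,0.6,0,0,0]
    - [0,0,0.5,0,0,0]
    - [0,0,0.4,0,0,0]
    - [0,0,0,0,0,0]
    - [0,0,0,0,0,0]
    - [0,0,0,0,0,0]

```text
time: 41.35
ee_pos: [0.5675, 0.1329, 0.0844]
orientation: [0.731, 0.671, 0.083, 0.091]
contact_force: [0.0, -0.6, -0.3]
finger_gap: 0.0356
```

Run:
```python
from h import *
st=arm.state();print(st['finger_gap'],st['contact_force'],st['time'],inrack(st['ee_pos']))
plan(rack(.034,-.035,.0283),rackR())
```

```text
0.0356147273647203 [ 0.01082883 -0.61589082 -0.34337791] 41.35 [ 0.03396025 -0.03444805  0.03264094]
p [0.5675 0.1329 0.0844] yaw 85.09 rotvec tool [ 0.0021  0.0002 -0.0001] | shift cm after rot [-0.06  0.    0.43] | before rot [-0.06  0.    0.43]
```

apply_moves:
  increments:
    - [0,0,0.2,0,0,0]
    - [0,0,0.15,0,0,0]
    - [0,0,0.05,0,0,0]
    - [0,0,0,0,0,0]
    - [0,0,0,0,0,0]
    - [0,0,0,0,0,0]

```text
time: 41.85
ee_pos: [0.5685, 0.1331, 0.081]
orientation: [0.731, 0.671, 0.083, 0.091]
contact_force: [-1.6, -0.6, 5.7]
finger_gap: 0.0359
```

apply_moves:
  increments:
    - [0,0,0,0,0,0]
    - [0,0,0,0,0,0]
    - [0,0,0,0,0,0]
    - [0,0,0,0,0,0]
    - [0,0,-0.5,0,0,0]
    - [0,0,-1,0,0,0]
    - [0,0,-1.5,0,0,0]
    - [0,0,-2,0,0,0]
    - [0,0,-2,0,0,0]
    - [0,0,-2,0,0,0]
    - [0,0,-1.5,0,0,0]
    - [0,0,0,0,0,0]
    - [0,0,0,0,0,0]
    - [0,0,0,0,0,0]
  hand: 4.8

```text
time: 43.02
ee_pos: [0.5427, 0.1349, 0.1815]
orientation: [0.731, 0.671, 0.082, 0.091]
contact_force: [0.0, -0.1, -0.8]
finger_gap: 0.0479
```

```bash
python3 - <<'E'
from h import *
st,im=snap('wrist','w22');print(st['finger_gap'],st['contact_force'],st['time'],inrack(st['ee_pos']))
E
python3 cas.py t22
python3 - <<'E'
from h import *
plan([.6362,-.3545,.185],tgtR(100))
E
```

```text
0.04794571068573478 [ 0.00869049 -0.13732328 -0.84673545] 43.0167 [ 0.03325465 -0.0346477   0.13288287]
[ 0.6362 -0.3545] long axis yaw 10.6 [57. 35.]
[0.5909 0.2885] long axis yaw 0.6 [41. 38.]
[0.5845 0.2163] long axis yaw -4.2 [38. 39.]
[0.5821 0.145 ] long axis yaw 0.1 [39. 35.]
43.0667
p [0.5425 0.135  0.1811] yaw 85.12 rotvec tool [ 0.2433  0.0335 -0.2582] | shift cm after rot [-49.84   0.73  -0.39] | before rot [-47.98  13.17   2.98]
```

View pics/w22.png

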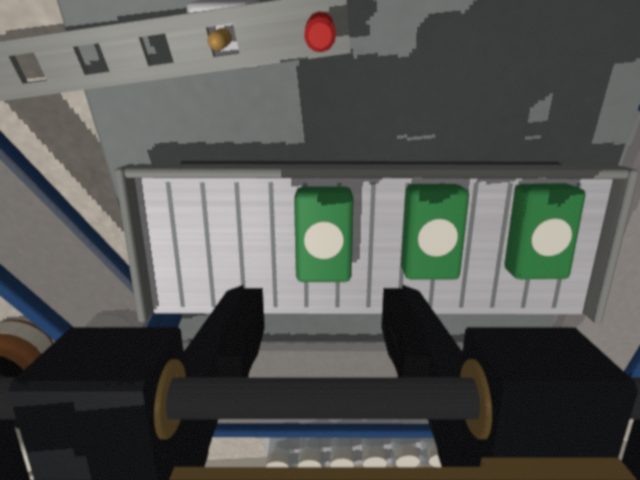

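View pics/t22.png

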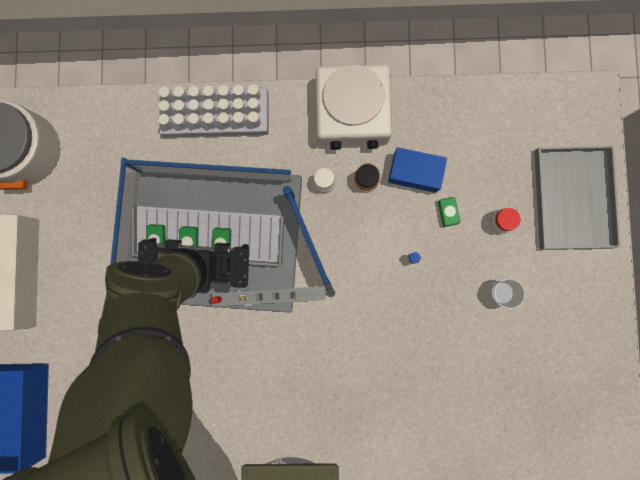

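apply_moves:
  increments:
    - [0,0,0,0.0811,0.0112,-0.0861]
    - [0,0,0,0.0811,0.0112,-0.0861]
    - [0,0,0,0.0811,0.0112,-0.0861]
    - [-1.5,0.1,0,0,0,0]
    - [-2.5,0.1,0,0,0,0]
    - [-3,0.1,0,0,0,0]
    - [-3,0.1,0,0,0,0]
    - [-3,0.1,0,0,0,0]
    - [-3,0.1,0,0,0,0]
    - [-3,0.1,0,0,0,0]
    - [-3,0,0,0,0,0]
    - [-3,0,0,0,0,0]
    - [-3,0,0,0,0,0]
    - [-3,0,0,0,0,0]
    - [-3,0,0,0,0,0]
    - [-3,0,0,0,0,0]
    - [-3,0,0,0,0,0]
    - [-3,0,0,0,0,0]
    - [-3,0,0,0,0,0]
    - [-2.2,0,1,0,0,0]
  hand: 6

```text
time: 44.78
ee_pos: [0.6183, -0.3456, 0.1756]
orientation: [0.657, 0.753, 0.01, 0.016]
contact_force: [-0.5, -0.4, -0.9]
finger_gap: 0.0601
```

apply_moves:
  increments:
    - [-1.6,0,2,0,0,0]
    - [0,0,1.5,0,0,0]
    - [0,0,1,0,0,0]
    - [0,0,0,0,0,0]
    - [0,0,0,0,0,0]
    - [0,0,0,0,0,0]

```text
time: 45.28
ee_pos: [0.6226, -0.3558, 0.1317]
orientation: [0.655, 0.755, 0.011, 0.015]
contact_force: [-0.3, -0.9, 0.5]
finger_gap: 0.0599
```

Run:
```python
from h import *
st,im=snap('wrist','w23');print(st['time'],proj('wrist',[.6362,-.3545,.022],st))
plan([.6362,-.3545,.029],tgtR(100.))
```

```text
45.2833 [324.77032477 250.86481684]
p [ 0.6227 -0.3563  0.1321] yaw 98.08 rotvec tool [ 0.0374  0.0094 -0.0334] | shift cm after rot [-0.06  1.36 10.31] | before rot [ 0.08  0.97 10.35]
```

View pics/w23.png

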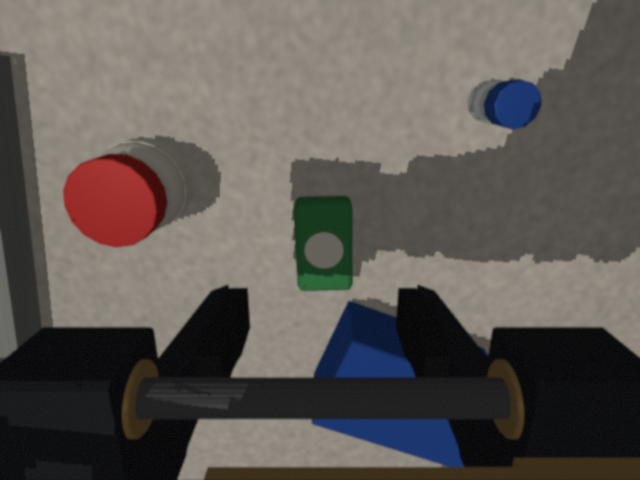

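apply_moves:
  increments:
    - [0,0,0,0.0374,0.0094,-0.0334]
    - [-0.06,0.7,0.5,0,0,0]
    - [0,0.66,1,0,0,0]
    - [0,0,1,0,0,0]
    - [0,0,1,0,0,0]
    - [0,0,1,0,0,0]
    - [0,0,1,0,0,0]
    - [0,0,0,0,0,0]
    - [0,0,0,0,0,0]
    - [0,0,0,0,0,0]
  hand: 5.5

```text
time: 46.17
ee_pos: [0.6353, -0.3561, 0.076]
orientation: [0.644, 0.765, -0.0, -0.0]
contact_force: [-0.5, 0.3, -0.9]
finger_gap: 0.0555
```

Run:
```python
from h import *
st,im=snap('wrist','w24');print(st['time'],proj('wrist',[.6362,-.3545,.022],st))
plan([.6362,-.3545,.029],tgtR(100.))
```

```text
46.1667 [327.9198881 276.8797726]
p [ 0.6355 -0.3562  0.0764] yaw 99.86 rotvec tool [-0.0006  0.0002 -0.0024] | shift cm after rot [0.16 0.1  4.74] | before rot [0.16 0.1  4.74]
```

View pics/w24.png

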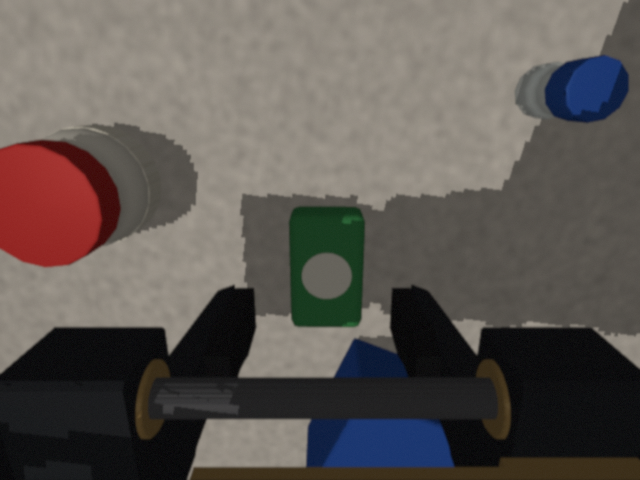

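apply_moves:
  increments:
    - [0.16,0.1,1,0,0,0]
    - [0,0,1,0,0,0]
    - [0,0,1,0,0,0]
    - [0,0,1,0,0,0]
    - [0,0,0.7,0,0,0]
    - [0,0,0,0,0,0]
    - [0,0,0,0,0,0]
    - [0,0,0,0,0,0]

```text
time: 46.88
ee_pos: [0.6361, -0.3543, 0.0291]
orientation: [0.644, 0.765, -0.0, -0.0]
contact_force: [-0.1, 0.6, 0.3]
finger_gap: 0.055
```

apply_moves:
  increments:
    - [0,0,0,0,0,0]
    - [0,0,0,0,0,0]
    - [0,0,0,0,0,0]
    - [0,0,0,0,0,0]
    - [0,0,0,0,0,0]
    - [0,0,0,0,0,0]
  hand: 2.5

```text
time: 47.38
ee_pos: [0.6361, -0.3544, 0.0294]
orientation: [0.644, 0.765, -0.0, -0.0]
contact_force: [-0.5, -0.6, 2.6]
finger_gap: 0.0355
```

apply_moves:
  increments:
    - [0,0,-1,0,0,0]
    - [0,0,-2,0,0,0]
    - [0,0,-2.5,0,0,0]
    - [0,0,-2.5,0,0,0]
    - [0,0,-2.5,0,0,0]
    - [0,0,-2.5,0,0,0]
    - [0,0,-2,0,0,0]
    - [0,0,-1,0,0,0]
    - [0,0,0,0,0,0]
    - [0,0,0,0,0,0]

```text
time: 48.22
ee_pos: [0.6358, -0.3543, 0.1886]
orientation: [0.644, 0.765, -0.001, -0.001]
contact_force: [0.2, 0.4, -0.3]
finger_gap: 0.0358
```

Run:
```python
from h import *
st,im=snap('wrist','w25');print(st['finger_gap'],st['contact_force'],st['time'])
plan([*rack(.034,-.105,.1)[:2],.19],rackR())
```

```text
0.0358014551258862 [ 0.24503284  0.43818393 -0.33483425] 48.2167
p [ 0.6352 -0.3542  0.1875] yaw 99.9 rotvec tool [-0.2469 -0.0319  0.2569] | shift cm after rot [ 40.9  -12.1   -3.27] | before rot [42.75 -1.67 -0.21]
```

View pics/w25.png

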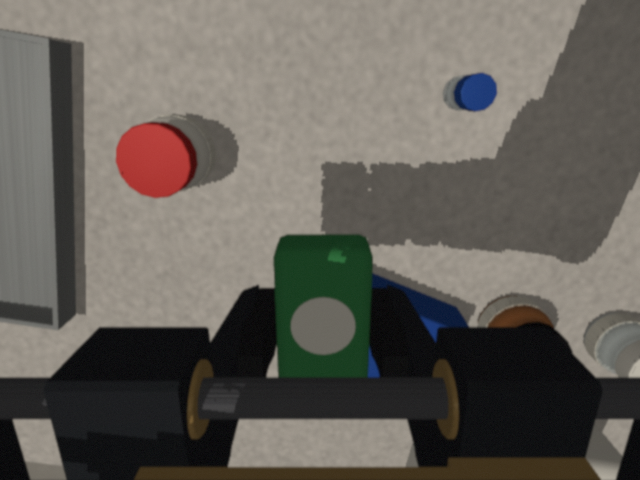

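apply_moves:
  increments:
    - [1,-0.1,0,0,0,0]
    - [2,-0.1,0,0,0,0]
    - [3,-0.1,0,0,0,0]
    - [3,-0.1,0,0,0,0]
    - [3,-0.1,0,0,0,0]
    - [3,-0.1,0,0,0,0]
    - [3,-0.1,0,0,0,0]
    - [3,-0.1,0,0,0,0]
    - [3,-0.1,0,0,0,0]
    - [3,-0.1,0,0,0,0]
    - [3,-0.1,0,0,0,0]
    - [3,-0.1,0,0,0,0]
    - [3,-0.1,0,0,0,0]
    - [3,-0.1,0,0,0,0]
    - [2,-0.1,0,0,0,0]
    - [1.2,-0.1,0,0,0,0]
    - [0.55,-0.1,0,0,0,0]
    - [0,0,0,0,0,0]

```text
time: 49.77
ee_pos: [0.5452, 0.0644, 0.1882]
orientation: [0.643, 0.766, -0.001, -0.001]
contact_force: [-0.3, 0.4, -1.3]
finger_gap: 0.0358
```

apply_moves:
  increments:
    - [0,0,0,-0.0617,-0.008,0.0642]
    - [0,0,0,-0.0617,-0.008,0.0642]
    - [0,0,0,-0.0617,-0.008,0.0642]
    - [0,0,0,-0.0617,-0.008,0.0642]
    - [0,0,0,0,0,0]
    - [0,0,0,0,0,0]
    - [0,0,0,0,0,0]
    - [0,0,0,0,0,0]

```text
time: 50.43
ee_pos: [0.5472, 0.0634, 0.1887]
orientation: [0.73, 0.672, 0.082, 0.09]
contact_force: [0.3, 0.1, -0.3]
finger_gap: 0.0357
```

Run:
```python
from h import *
st,im=snap('wrist','w26');print(st['finger_gap'],st['contact_force'],st['time'])
plan(rack(.034,-.105,.0293+.004),rackR())
```

```text
0.035692518720715403 [ 0.27290802  0.12616317 -0.34880206] 50.4333
p [0.5471 0.0634 0.1887] yaw 85.25 rotvec tool [-0.0009 -0.0002  0.0026] | shift cm after rot [ 0.05 -1.12 10.41] | before rot [ 0.05 -1.11 10.41]
```

View pics/w26.png

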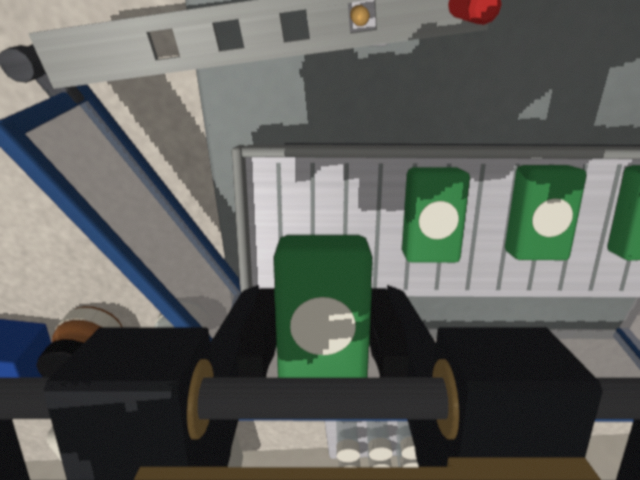

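apply_moves:
  increments:
    - [0.3,-0.4,1,0,0,0]
    - [0,-0.4,1.5,0,0,0]
    - [0,-0.3,1.5,0,0,0]
    - [0,0,1.5,0,0,0]
    - [0,0,1.5,0,0,0]
    - [0,0,1,0,0,0]
    - [0,0,1,0,0,0]
    - [0,0,0.6,0,0,0]
    - [0,0,0.5,0,0,0]
    - [0,0,0.3,0,0,0]
    - [0,0,0,0,0,0]
    - [0,0,0,0,0,0]
    - [0,0,0,0,0,0]

```text
time: 51.57
ee_pos: [0.5609, 0.0654, 0.0855]
orientation: [0.73, 0.672, 0.082, 0.09]
contact_force: [-0.3, 0.7, 0.4]
finger_gap: 0.0357
```

Run:
```python
from h import *
st=arm.state();print(st['finger_gap'],st['contact_force'],st['time'],inrack(st['ee_pos']))
plan(rack(.034,-.102,.0293),rackR())
```

```text
0.03569207916655761 [-0.29966887  0.7460835   0.40211639] 51.5667 [ 0.03347092 -0.10227215  0.03391466]
p [0.5609 0.0654 0.0855] yaw 85.27 rotvec tool [-0.0004  0.0002  0.003 ] | shift cm after rot [0.03 0.05 0.46] | before rot [0.03 0.05 0.46]
```

apply_moves:
  increments:
    - [0,0,0.2,0,0,0]
    - [0,0,0.15,0,0,0]
    - [0,0,0.08,0,0,0]
    - [0,0,0,0,0,0]
    - [0,0,0,0,0,0]
    - [0,0,0,0,0,0]

```text
time: 52.07
ee_pos: [0.5618, 0.0655, 0.0817]
orientation: [0.73, 0.673, 0.082, 0.09]
contact_force: [-1.0, 1.6, 5.8]
finger_gap: 0.0358
```

apply_moves:
  increments:
    - [0,0,0,0,0,0]
    - [0,0,0,0,0,0]
    - [0,0,0,0,0,0]
    - [0,0,0,0,0,0]
    - [0,0,-0.5,0,0,0]
    - [0,0,-1,0,0,0]
    - [0,0,-1.5,0,0,0]
    - [0,0,-2,0,0,0]
    - [0,0,-2,0,0,0]
    - [0,0,-2,0,0,0]
    - [0,0,-1.5,0,0,0]
    - [0,0,0,0,0,0]
    - [0,0,0,0,0,0]
    - [0,0,0,0,0,0]
  hand: 4.8

```text
time: 53.23
ee_pos: [0.5395, 0.0669, 0.1733]
orientation: [0.73, 0.672, 0.082, 0.091]
contact_force: [0.0, -0.2, -1.2]
finger_gap: 0.0484
```

Run:
```python
from h import *
from h import _Ry
st,im=snap('wrist','w27');print(st['finger_gap'],st['contact_force'],st['time'],inrack(st['ee_pos']))
s2,im2=snap('scene','s27');cv2.imwrite('pics/s27c.png',cv2.resize(im2[110:290,250:510],None,fx=3,fy=3,interpolation=cv2.INTER_CUBIC))
# discs in wrist on plane z=22 of rack
hsv=cv2.cvtColor(im2,cv2.COLOR_BGR2HSV)
for n,I,s in (('wrist',im,st),('scene',im2,s2)):
    hsv=cv2.cvtColor(I,cv2.COLOR_BGR2HSV);H,S,V=[hsv[...,i].astype(int) for i in range(3)]
    for c,a,mm in blobs((H>45)&(H<80)&(S>120)&(V>40),150):
        hull=cv2.convexHull(np.argwhere(mm)[:,::-1].astype(np.int32));m=np.zeros(I.shape[:2],np.uint8);cv2.fillConvexPoly(m,hull,1)
        bs=blobs((m>0)&(S<90)&(V>100),8)
        if not bs: continue
        b=max(bs,key=lambda b:b[1])[0]
        o,d=ray(n,*b,s);nn=_Ry.as_matrix()[:,2];t=np.dot(O+.022*nn-o,nn)/np.dot(d,nn);print(n,b.round(1),inrack(o+t*d).round(4))
# knob
hsv=cv2.cvtColor(im,cv2.COLOR_BGR2HSV);H,S,V=[hsv[...,i].astype(int) for i in range(3)]
for c,a,mm in blobs(((H<6)|(H>174))&(S>120)&(V>150),100): print(c,a,onz('wrist',*c,.0935,st))
```

```text
0.048355922235513514 [ 0.02804776 -0.16812955 -1.19648875] 53.2333 [ 0.03387135 -0.10263518  0.12432748]
wrist [323.7 239.2] [ 0.0334 -0.1032  0.022 ]
wrist [556.4 241.7] [0.0346 0.0354 0.022 ]
wrist [438.  244.1] [ 0.0363 -0.0349  0.022 ]
scene [418.9 155.5] [0.0351 0.1037 0.022 ]
scene [398.  168.7] [0.0352 0.0345 0.022 ]
scene [376.2 183.1] [ 0.037  -0.0355  0.022 ]
scene [352.6 197. ] [ 0.0342 -0.1033  0.022 ]
```

View pics/w27.png

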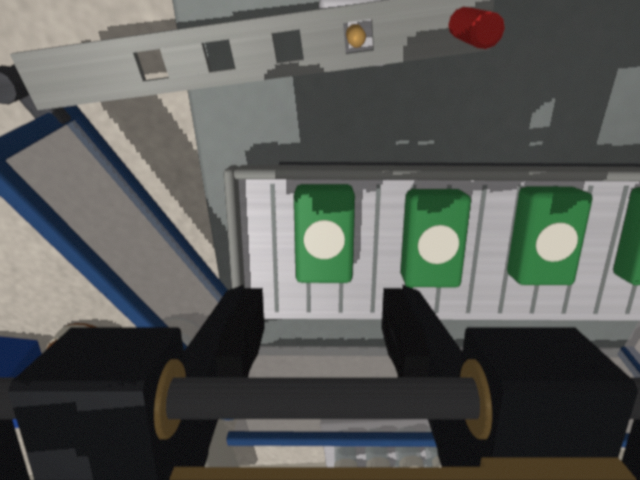

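View pics/s27c.png

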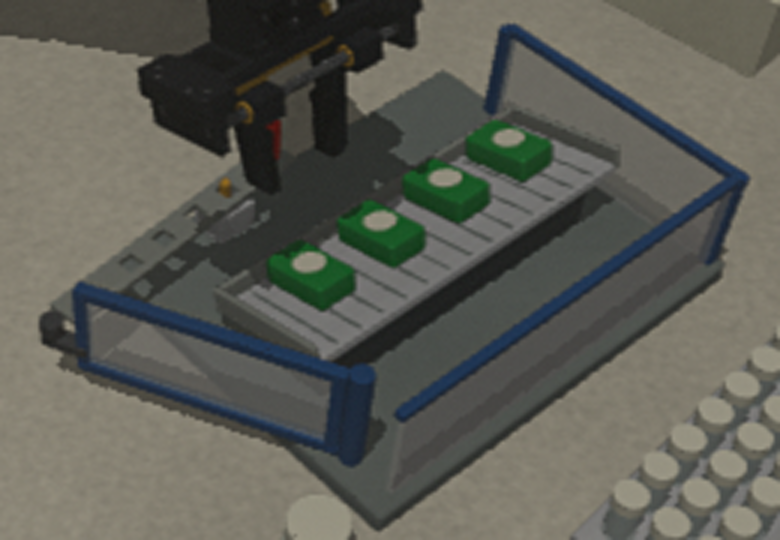

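Run:
```python
from h import *
plan([.4553,.1397,.19],tgtR(-4))
```

```text
p [0.5393 0.067  0.1729] yaw 85.27 rotvec tool [ 0.1956 -0.1883  1.5499] | shift cm after rot [-8.89 -6.66 -1.71] | before rot [ 6.54 -8.28 -3.86]
```

apply_moves:
  increments:
    - [1.31,-1.66,-0.77,0,0,0]
    - [1.31,-1.66,-0.77,0,0,0]
    - [1.31,-1.66,-0.77,0,0,0]
    - [1.31,-1.66,-0.77,0,0,0]
    - [1.31,-1.66,-0.77,0,0,0]
    - [0,0,0,0.014,-0.0135,0.1107]
    - [0,0,0,0.014,-0.0135,0.1107]
    - [0,0,0,0.014,-0.0135,0.1107]
    - [0,0,0,0.014,-0.0135,0.1107]
    - [0,0,0,0.014,-0.0135,0.1107]
    - [0,0,0,0.014,-0.0135,0.1107]
    - [0,0,0,0.014,-0.0135,0.1107]
    - [0,0,0,0.014,-0.0135,0.1107]
    - [0,0,0,0.014,-0.0135,0.1107]
    - [0,0,0,0.014,-0.0135,0.1107]
    - [0,0,0,0.014,-0.0135,0.1107]
    - [0,0,0,0.014,-0.0135,0.1107]
    - [0,0,0,0.014,-0.0135,0.1107]
    - [0,0,0,0.014,-0.0135,0.1107]
  hand: 4

```text
time: 54.92
ee_pos: [0.4554, 0.14, 0.1899]
orientation: [0.999, -0.038, -0.0, -0.0]
contact_force: [0.1, 0.6, 0.4]
finger_gap: 0.0402
```

apply_moves:
  increments:
    - [0,0,0,0,0,0]
    - [0,0,0,0,0,0]
    - [0,0,0,0,0,0]
    - [0,0,0,0,0,0]

```text
time: 55.25
ee_pos: [0.4551, 0.1401, 0.1904]
orientation: [0.999, -0.034, 0.0, -0.0]
contact_force: [0.2, -0.2, 0.3]
finger_gap: 0.0403
```

Run:
```python
from h import *
st,im=snap('wrist','w28'); print(st['time'],st['joints'].round(2))
hsv=cv2.cvtColor(im,cv2.COLOR_BGR2HSV);H,S,V=[hsv[...,i].astype(int) for i in range(3)]
for nm,m,z in [('redtop',((H<6)|(H>174))&(S>120)&(V>150),.0935),('red',((H<6)|(H>174))&(S>150)&(V>50),.0755)]:
    for c,a,mm in blobs(m,50):
        print(nm,c.round(1),a,onz('wrist',*c,z,st).round(4))
plan([.4553,.1397,.0858],tgtR(-4))
```

```text
55.25 [-0.25  0.62 -0.22  2.07  0.28  0.47 -0.76]
redtop [323.4 242.5] 213 [0.4559 0.14   0.0935]
red [323.2 233.5] 616 [0.4559 0.1395 0.0755]
p [0.4551 0.1401 0.1905] yaw -3.89 rotvec tool [-0.0003 -0.0003  0.002 ] | shift cm after rot [ 0.02  0.04 10.47] | before rot [ 0.02  0.04 10.47]
```

View pics/w28.png

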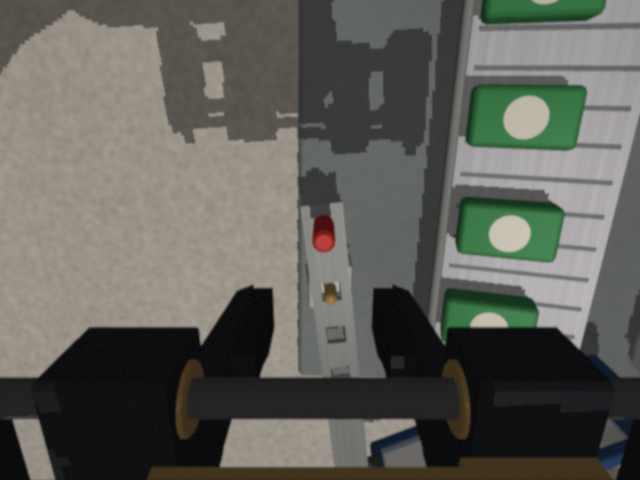

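Knob at (323,242), pin visible in the hole nearest the knob. Descend and pinch.

apply_moves:
  increments:
    - [0.06,0.02,1,0,0,0]
    - [0,0,1,0,0,0]
    - [0,0,1,0,0,0]
    - [0,0,1,0,0,0]
    - [0,0,1,0,0,0]
    - [0,0,1,0,0,0]
    - [0,0,1,0,0,0]
    - [0,0,1,0,0,0]
    - [0,0,1,0,0,0]
    - [0,0,0.8,0,0,0]
    - [0,0,0.6,0,0,0]
    - [0,0,0,0,0,0]
    - [0,0,0,0,0,0]
    - [0,0,0,0,0,0]

```text
time: 56.47
ee_pos: [0.4562, 0.1398, 0.087]
orientation: [0.999, -0.035, 0.0, -0.0]
contact_force: [-0.2, -0.1, 0.3]
finger_gap: 0.04
```

apply_moves:
  increments:
    - [0,0,0,0,0,0]
    - [0,0,0,0,0,0]
    - [0,0,0,0,0,0]
    - [0,0,0,0,0,0]
    - [0,0,0,0,0,0]
    - [0,0,0,0,0,0]
  hand: 0.8

```text
time: 56.97
ee_pos: [0.4561, 0.1397, 0.0868]
orientation: [0.999, -0.035, 0.0, -0.0]
contact_force: [-0.1, 0.7, 0.1]
finger_gap: 0.0129
```

Run:
```python
from h import *
from geo import hole
import numpy as np
st=arm.state();print(st['finger_gap'],st['contact_force'],st['time'],st['ee_pos'])
def tcp(r,al):
    t,P,u,K,a=hole(r); h=.0858-.003-.055
    q=P+(.235*np.cos(al)-h*np.sin(al))*u; return [*q,.058+.235*np.sin(al)+h*np.cos(al)]
for w in [(.185,0),(.185,.14),(.185,.27),(.15,.27),(.115,.27),(.115,.2),(.115,.1),(.115,0)]:
    print(w,np.round(tcp(*w),4));plan(tcp(*w),tgtR(-4))
```

```text
0.012878902438667517 [-0.07046242  0.68627669  0.10859061] 56.9667 [0.45612757 0.13974721 0.08678295]
(0.185, 0) [0.4552 0.1395 0.0858]
p [0.4561 0.1397 0.0868] yaw -4.01 rotvec tool [-0.0008 -0.0007 -0.0002] | shift cm after rot [-0.09  0.04  0.1 ] | before rot [-0.09  0.04  0.1 ]
(0.185, 0.14) [0.4554 0.1333 0.1183]
p [0.4561 0.1397 0.0868] yaw -4.01 rotvec tool [-0.0008 -0.0007 -0.0002] | shift cm after rot [-0.02  0.65 -3.15] | before rot [-0.02  0.65 -3.15]
(0.185, 0.27) [0.4559 0.1235 0.1475]
p [0.4561 0.1397 0.0868] yaw -4.01 rotvec tool [-0.0008 -0.0007 -0.0002] | shift cm after rot [ 0.09  1.62 -6.07] | before rot [ 0.09  1.61 -6.07]
(0.15, 0.27) [0.4586 0.1586 0.1475]
p [0.4561 0.1397 0.0868] yaw -4.01 rotvec tool [-0.0008 -0.0007 -0.0002] | shift cm after rot [ 0.11 -1.89 -6.07] | before rot [ 0.12 -1.9  -6.07]
(0.115, 0.27) [0.4643 0.1933 0.1475]
p [0.4561 0.1397 0.0868] yaw -4.01 rotvec tool [-0.0008 -0.0007 -0.0002] | shift cm after rot [ 0.44 -5.4  -6.07] | before rot [ 0.44 -5.41 -6.06]
(0.115, 0.2) [0.4646 0.1991 0.1319]
p [0.4561 0.1397 0.0868] yaw -4.01 rotvec tool [-0.0008 -0.0007 -0.0002] | shift cm after rot [ 0.43 -5.98 -4.52] | before rot [ 0.44 -5.98 -4.51]
(0.115, 0.1) [0.465  0.2053 0.1091]
p [0.4561 0.1397 0.0868] yaw -4.01 rotvec tool [-0.0008 -0.0007 -0.0002] | shift cm after rot [ 0.43 -6.6  -2.23] | before rot [ 0.43 -6.6  -2.23]
(0.115, 0) [0.4653 0.2092 0.0858]
p [0.4561 0.1397 0.0868] yaw -4.01 rotvec tool [-0.0008 -0.0007 -0.0002] | shift cm after rot [ 0.43 -7.    0.1 ] | before rot [ 0.43 -7.    0.1 ]
```

apply_moves:
  increments:
    - [0,0.1,-1.05,0,0,0]
    - [0,0.2,-1.05,0,0,0]
    - [0,0.27,-1.05,0,0,0]
    - [0.03,0.33,-1,0,0,0]
    - [0.03,0.33,-1,0,0,0]
    - [0.03,0.33,-1,0,0,0]
    - [0,0,0,0,0,0]
    - [0,0,0,0,0,0]
    - [0,0,0,0,0,0]
    - [0,0,0,0,0,0]

```text
time: 57.8
ee_pos: [0.4555, 0.1241, 0.1477]
orientation: [0.999, -0.035, -0.0, -0.0]
contact_force: [-0.4, -0.5, -1.1]
finger_gap: 0.013
```

apply_moves:
  increments:
    - [0,-0.5,0,0,0,0]
    - [0,-0.6,0,0,0,0]
    - [0,-0.6,0,0,0,0]
    - [0,-0.6,0,0,0,0]
    - [0.02,-0.6,0,0,0,0]
    - [0.03,-0.6,0,0,0,0]
    - [0.04,-0.6,0,0,0,0]
    - [0.06,-0.6,0,0,0,0]
    - [0.06,-0.6,0,0,0,0]
    - [0.06,-0.6,0,0,0,0]
    - [0.06,-0.6,0,0,0,0]
    - [0.06,-0.5,0,0,0,0]
    - [0,0,0,0,0,0]
    - [0,0,0,0,0,0]
    - [0,0,0,0,0,0]

```text
time: 59.05
ee_pos: [0.4647, 0.1935, 0.1483]
orientation: [0.999, -0.035, 0.0, -0.0]
contact_force: [-0.6, 0.8, -1.5]
finger_gap: 0.0129
```

Run:
```python
from h import *
st=arm.state(); print(st['time'],st['contact_force'],st['finger_gap'])
plan([.4646,.1991,.1329]);plan([.4643,.1933,.1485])
s,im=snap('scene','s29');cv2.imwrite('pics/s29c.png',cv2.resize(im[60:290,230:510],None,fx=2.6,fy=2.6,interpolation=cv2.INTER_CUBIC))
```

```text
59.05 [-0.59669262  0.75109555 -1.53561001] 0.012854986678212742
p [0.4647 0.1935 0.1483] yaw -4.01 rotvec tool [0. 0. 0.] | shift cm after rot [-0.05 -0.55  1.54] | before rot [-0.05 -0.55  1.54]
p [0.4647 0.1935 0.1483] yaw -4.01 rotvec tool [0. 0. 0.] | shift cm after rot [-0.04  0.03 -0.02] | before rot [-0.04  0.03 -0.02]
```

View pics/s29c.png

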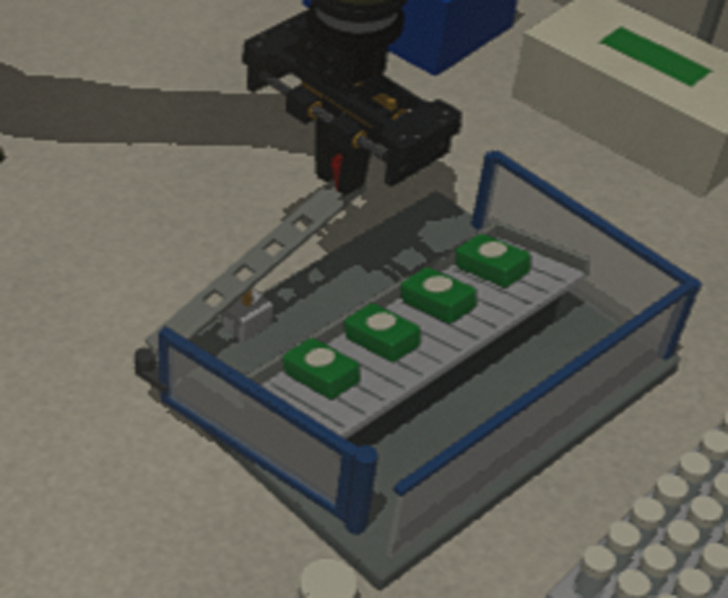

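apply_moves:
  increments:
    - [-0.01,-0.21,0.62,0,0,0]
    - [-0.01,-0.21,0.62,0,0,0]
    - [-0.01,-0.21,0.62,0,0,0]
    - [-0.01,-0.21,0.62,0,0,0]
    - [0,0,0,0,0,0]
    - [0,0,0,0,0,0]
    - [0,0,0,0,0,0]

```text
time: 59.68
ee_pos: [0.4649, 0.2022, 0.1234]
orientation: [0.999, -0.035, 0.0, -0.0]
contact_force: [-0.4, 0.7, 0.5]
finger_gap: 0.0129
```

Run:
```python
from h import *
st=arm.state(); print(st['time'],st['contact_force'],st['finger_gap'])
plan([.4653,.2092,.0868])
s,im=snap('scene','s30');cv2.imwrite('pics/s30c.png',cv2.resize(im[110:230,250:400],None,fx=4.5,fy=4.5,interpolation=cv2.INTER_CUBIC))
s,im=snap('top','t30');cv2.imwrite('pics/t30c.png',cv2.resize(im[260:330,190:310],None,fx=6,fy=6,interpolation=cv2.INTER_CUBIC))
```

```text
59.6833 [-0.42225357  0.67200972  0.50003794] 0.01285636907260283
p [0.4649 0.2022 0.1234] yaw -3.99 rotvec tool [0. 0. 0.] | shift cm after rot [-0.01 -0.7   3.66] | before rot [-0.01 -0.7   3.66]
```

View pics/s30c.png

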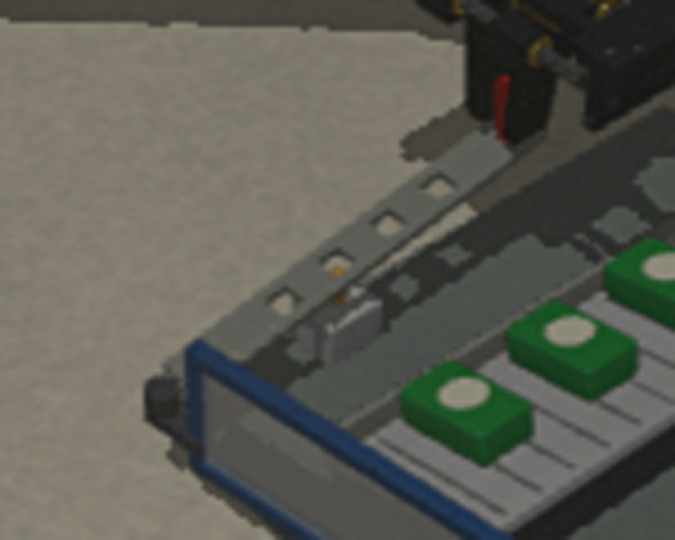

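View pics/t30c.png

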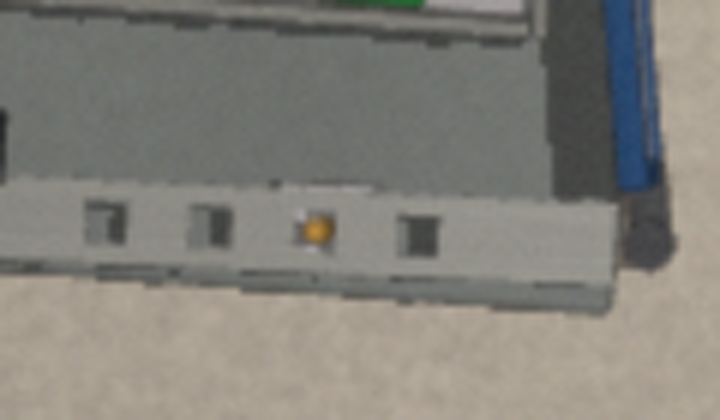

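apply_moves:
  increments:
    - [0,-0.16,0.61,0,0,0]
    - [0,-0.15,0.61,0,0,0]
    - [0,-0.13,0.61,0,0,0]
    - [0,-0.11,0.61,0,0,0]
    - [0,-0.08,0.61,0,0,0]
    - [0,-0.07,0.61,0,0,0]
    - [0,0,0,0,0,0]
    - [0,0,0,0,0,0]
    - [0,0,0,0,0,0]

```text
time: 60.53
ee_pos: [0.4653, 0.209, 0.0869]
orientation: [0.999, -0.035, 0.0, -0.0]
contact_force: [-0.3, -0.3, 0.8]
finger_gap: 0.0133
```

Run:
```python
from h import *
st=arm.state(); print(st['time'],st['contact_force'],st['finger_gap'])
plan([.4653,.2092,.0868])
s,im=snap('scene','s31');cv2.imwrite('pics/s31c.png',cv2.resize(im[110:230,250:400],None,fx=4.5,fy=4.5,interpolation=cv2.INTER_CUBIC))
s,im=snap('top','t31');cv2.imwrite('pics/t31c.png',cv2.resize(im[260:330,190:310],None,fx=6,fy=6,interpolation=cv2.INTER_CUBIC))
```

```text
60.5333 [-0.28725003 -0.25662308  0.83739681] 0.013258128744594136
p [0.4653 0.209  0.0869] yaw -4.02 rotvec tool [0. 0. 0.] | shift cm after rot [-0.   -0.02  0.01] | before rot [-0.   -0.02  0.01]
```

View pics/s31c.png

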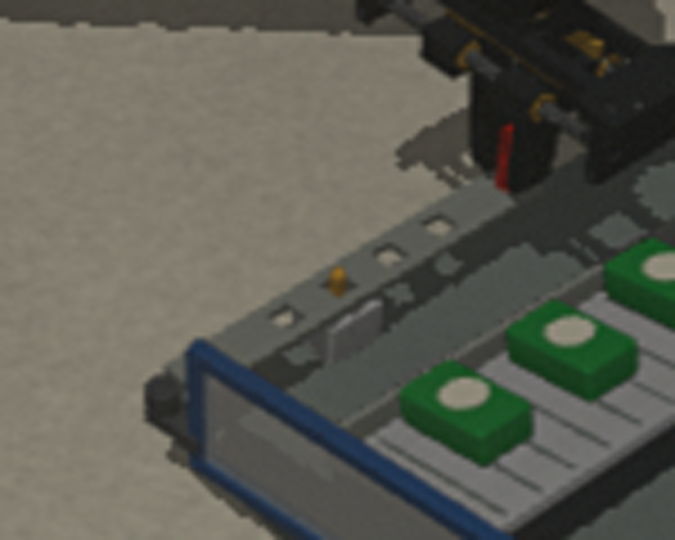

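View pics/t31c.png

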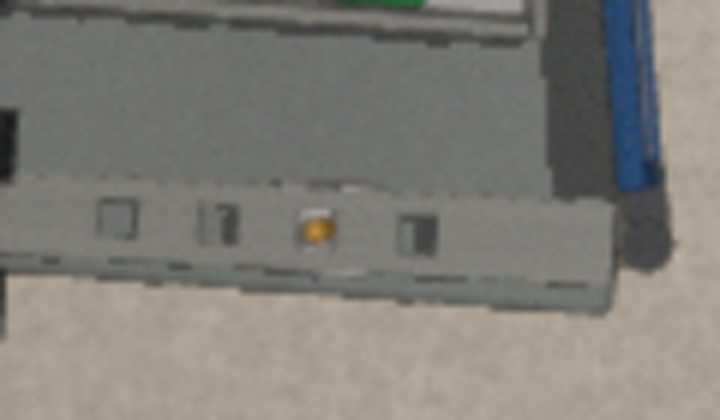

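Pin is through hole 2, bar down. Release and rise clear.

apply_moves:
  increments:
    - [0,0,0,0,0,0]
    - [0,0,0,0,0,0]
    - [0,0,0,0,0,0]
    - [0,0,0,0,0,0]
    - [0,0,0,0,0,0]
    - [0,0,-0.5,0,0,0]
    - [0,0,-1,0,0,0]
    - [0,0,-1.5,0,0,0]
    - [0,0,-2,0,0,0]
    - [0,0,-2,0,0,0]
    - [0,0,-2,0,0,0]
    - [0,0,-2,0,0,0]
    - [0,0,-1.5,0,0,0]
    - [0,-1,0,0,0,0]
    - [0,-1,0,0,0,0]
    - [0,0,0,0,0,0]
    - [0,0,0,0,0,0]
    - [0,0,0,0,0,0]
  hand: 4

```text
time: 62.13
ee_pos: [0.466, 0.2287, 0.2109]
orientation: [0.999, -0.035, -0.001, 0.0]
contact_force: [-0.9, -0.2, -0.4]
finger_gap: 0.0398
```

Run:
```python
from h import *
from h import _Ry
from geo import hole
st,im=snap('wrist','w32'); print(st['time'],st['contact_force'],st['finger_gap'])
hsv=cv2.cvtColor(im,cv2.COLOR_BGR2HSV);H,S,V=[hsv[...,i].astype(int) for i in range(3)]
for c,a,mm in blobs(((H<6)|(H>174))&(S>120)&(V>150),50): print('knobtop',c.round(1),a,onz('wrist',*c,.0935,st).round(4),'expected',hole(.115)[3])
s2,im2=snap('scene','s32');cv2.imwrite('pics/s32c.png',cv2.resize(im2[100:290,250:510],None,fx=3,fy=3,interpolation=cv2.INTER_CUBIC))
for n,I,s in (('wrist',im,st),('scene',im2,s2)):
    hsv=cv2.cvtColor(I,cv2.COLOR_BGR2HSV);H,S,V=[hsv[...,i].astype(int) for i in range(3)]
    for c,a,mm in blobs((H>45)&(H<80)&(S>120)&(V>40),150):
        hull=cv2.convexHull(np.argwhere(mm)[:,::-1].astype(np.int32));m=np.zeros(I.shape[:2],np.uint8);cv2.fillConvexPoly(m,hull,1)
        bs=blobs((m>0)&(S<90)&(V>100),8)
        if not bs: continue
        b=max(bs,key=lambda b:b[1])[0]
        o,d=ray(n,*b,s);nn=_Ry.as_matrix()[:,2];t=np.dot(O+.022*nn-o,nn)/np.dot(d,nn);print(n,b.round(1),inrack(o+t*d).round(4))
```

```text
62.1333 [-0.92739009 -0.18538263 -0.42552908] 0.03981293600659542
knobtop [324.1 260.3] 170 [0.4657 0.2089 0.0935] expected [0.46530257 0.20923951]
wrist [500.  146.9] [0.0343 0.1043 0.022 ]
wrist [484.8 249.7] [0.0345 0.0343 0.022 ]
wrist [473.3 325. ] [ 0.0345 -0.025   0.022 ]
scene [419.1 155.5] [0.0354 0.1039 0.022 ]
scene [397.9 168.6] [0.0349 0.0347 0.022 ]
scene [376.2 183.1] [ 0.037  -0.0355  0.022 ]
scene [352.5 196.9] [ 0.034  -0.1032  0.022 ]
```

View pics/s32c.png

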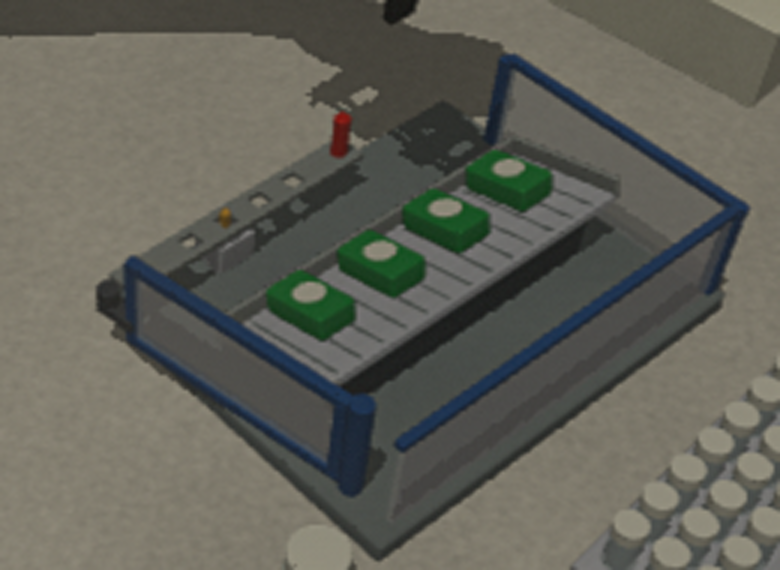

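View pics/w32.png

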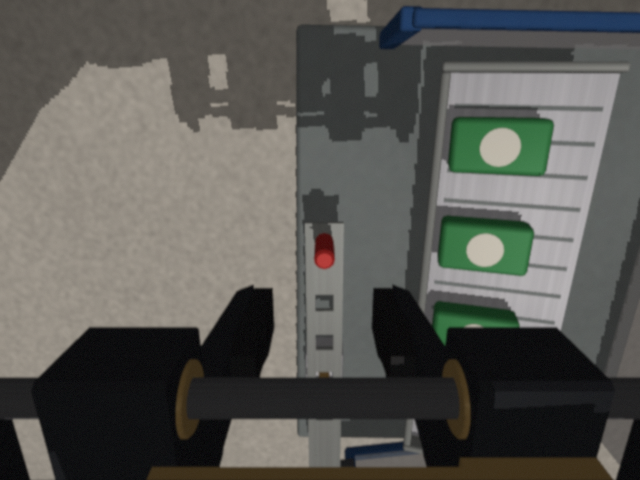

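Run:
```python
from plant import workorder
print(workorder.job_done())
```

```text
the job is handed in; nothing more can be done
None
```

I opened the door wide on hole 4 and laid all four cassettes on the rack. I then moved the stay to hole 2, backed the arm clear and handed the job in at about 62 s.

**Last checks:**
- **Stay:** the pin shows through hole 2 with the bar flat. The knob measured about 0.5 mm from where it should be with hole 2 over the pin.
- **Cassettes:** all four lie flat and lengthwise down the slope, at rack y of about +104, +35, −35 and −103 mm. Their middles are at x of about 34–37 mm, where the limit is 42 mm.
- **Bystanders:** none looked disturbed in the top picture taken before the last pick-up. I did not measure them again after that.

**What disagreed:**
- **Rack height:** my first estimate from the pictures was about 4 mm too low. I corrected it from the contact felt when placing the first cassette.
- **Knocked cassette:** one cassette had shifted about 33 mm on the bench before I reached it, so I located it again before gripping.
- **Third cassette:** the third one, at y = −35, read x = 37 mm in the scene view and 34.5 mm in the wrist view, where it was partly hidden. Both are within limits.

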